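# Release a batch of spacers through the locked hopper

## Robot

A 6-joint arm with a two-finger parallel gripper is mounted at the origin on a cart in front of the work surface, level with it; the furniture and walls round the work are solid. World frame = base frame: x ahead of the robot, y to its left, z up, the work surface at z = 0. Lengths are in m, angles in degrees, forces in N, time in s.
With the tool pointing down it reaches from about 0.3 to 0.75 m from the base axis. Payload 8.5 kg.
Tool frame: the origin (TCP) lies between the finger pads; the fingertips stand 19 mm ahead of it and the grasp point (between the pads) is the TCP; z points along the fingers, y is the line along which they close (so a half turn about z gives the same grasp; the last joint's range is limited). The gripper opens to 85 mm and grips with 20 to 120 N. Pads are 22 mm wide; open, the fingers measure 114 mm over their backs; the gripper's body (76 mm by 85 mm) begins 54 mm behind the grasp point. The pads swing forward as they close: fully open they stand 13 mm farther back than shut.
Start: joints at [64.441, 21.807, 74.336, -0, 83.858, -12.336], TCP at [0.126, 0.535, 0.25] pointing down, gripper open.
Joint ranges: [-178.18, 178.18], [-50.72, 133.34], [12.68, 142.11], [-81.47, 261.47], [9.98, 163.14], [-165.26, 165.26]. Speed limits (degrees/s): [136.94, 136.94, 180, 180, 180, 180].

## Interface

Orientations are given as a 3x3 rotation matrix whose columns are the frame's x, y, z axes.
In Python, from rig import env, optics gives the robot as it stands.
- The arm moves only by the tool arm_command, never from a script. Its argument "commands" is one flat list of numbers, 7 for each row, row after row: the closure, from -1 (fully open) to 1 (shut), so that 0 is half open, then the shift along the tool's x, y, z as a fraction of full scale, then the turn, a rotation vector about the tool's x, y, z as a fraction of full scale. A call has 1 to 12 rows; each row is the pose to reach, as a shift and turn from the pose commanded when the call began, along the tool's axes at that moment; what a row does not reach only later rows make up. Full scale, the value 1, is 500 mm for a shift and 120 degrees for a turn. A row lasts 1/12 s, in which the tool goes at most 41.7 mm and 7.16 degrees, less where a joint would pass 70% of its speed; a pose out of reach is approached as far as the arm can. A call with a number of a shift or a turn outside -1 to 1 is refused whole. A call with a gripper value outside its range is refused whole. The fingers move at their own pace and stop on an object; "newtons" is the grip in N (left out, the last holds). Time passes only in rows, so rows that repeat a pose let the fingers close. It gives the time, the measured TCP pose, the force, the opening and the grip force at its end, in the units of the state.
- env.observe(): the state, without advancing time (a new reading comes with each control period).
- optics.get_image(name): name is "scene" or "top" or "wrist"; returns a dict with "image" (384x512x3 uint8, red, green, blue), "intrinsics" (3x3 intrinsics, pixels), "origin" and "orientation" of the camera in the world; the wrist camera has in their place "tool_from_camera" (4x4, takes a point from camera to tool coordinates, whose origin is the TCP and whose axes are the flange's). Camera axes: x right, y down, z forward; pixel columns grow to the right and rows downward; lengths in m; the calibration is good to about 2 mm. The wrist camera is an equidistant fisheye: a pixel r from the principal point sees the ray r / f radians off the axis. A picture is of the moment at which its call begins: read the wrist's pose just before it. There is no depth.
- env.close_job(): hands the job in; it is judged then, once.
The state is a dict: "time_s": time; "q": joint angles; "qvel": joint speeds; "joint_efforts": joint torques, N m; "position": TCP position; "tool_rot": TCP orientation; "ft_force": force on the tool from outside, world axes, zero at the start; "wrist_torque": the same for the moment, N m; "grip_width": finger opening in m; "gripper_force": force on a finger pad.
Only numpy, scipy, OpenCV 4.12 (cv2) and the standard library are available. Lean on these libraries where they do the work, as an engineer would, in place of code of your own. Each camera call takes 0.05 s, during which the arm holds its last target. There are 200 camera calls.

## Task

Push the hopper's drawer fully shut and load every brass spacer: lay it on the ledge and push it over the raised lip so that it drops flat into the pocket. Only when they are all in, slide the yellow safety catch sideways all the way open and press the red release button fully down, so that the batch drops into the drawer. Then slide the catch fully shut again and pull the drawer all the way open with the spacers in it, leaving the other things on the table alone.

Things in the scene. Friction and masses are not known exactly. Their poses are not given: they have to be found in the camera images.
- spacer_1_mid (a point): centre (half-way up) of a loose brass spacer disc: 50 mm diameter, 8 mm thick, about 50 g, flat faces, with a black-looking bore of 13 mm in the middle that is solid to the touch; its z axis is the disc's axis. It starts flat on the table (centre 4 mm up). All spacers are alike; two or three of the three are present, on either side of the hopper
- spacer_2_mid (a point): centre (half-way up) of a loose brass spacer disc: 50 mm diameter, 8 mm thick, about 50 g, flat faces, with a black-looking bore of 13 mm in the middle that is solid to the touch; its z axis is the disc's axis. It starts flat on the table (centre 4 mm up). All spacers are alike; two or three of the three are present, on either side of the hopper
- spacer_3_mid (a point): centre (half-way up) of a loose brass spacer disc: 50 mm diameter, 8 mm thick, about 50 g, flat faces, with a black-looking bore of 13 mm in the middle that is solid to the touch; its z axis is the disc's axis. It starts flat on the table (centre 4 mm up). All spacers are alike; two or three of the three are present, on either side of the hopper
- hopper: the batch hopper, fixed to the table; its place and yaw vary. Origin on the table (z = 0) under the middle of its pocket; x from its front (ledge, near the robot) to its back, y to its left (towards catch and button), z up; numbers 'H' below are mm in this frame. Grey control block: H x -40..40, y 60..180, top z 85; its two catch rails run along y at x +-(29..35), top z 103
- ledge_spot (a point): spot on the flat aluminium loading ledge (H x -146..-43, y +-50, top z 102, solid below), on its centre line, H x -95, clear of the guides: lay a spacer here. Two dark guides, 9 mm high, funnel from 76 mm apart at H x -66 to 58 mm at H x -32. Axes as hopper
- lip_crest (a point): middle of the top of the raised lip, H x -34..-30, z 105 (3 mm above the ledge), with a ramp up to it from H x -43. A spacer pushed along +x until its rear edge is about 10 mm past the crest falls into the pocket; one left leaning can be pushed down flat from above
- pocket_floor (a point): middle of the pocket's floor (two plates, shut): H z 76.5. Pocket H x -30..30, y +-28, 28.5 mm deep below the crest, room for three spacers stacked; side and far walls to z 132. Tabs (z 128..132) overhang both sides from H x -10 back, 40 mm apart, so a flat spacer cannot be lowered in and must be pushed over the lip; before H x -10 it is open above
- catch (a joint): yellow safety catch, a shutter plate (52 x 46 x 4 mm) that covers the release button; slides sideways along the hopper's +y. 0 = shut (button covered), 0.055 m = fully open (plate edge 32 mm from the button's centre). About 2 N to move; stays where it is left
- catch_lug (a point): point on the catch's upright lug, 12 mm below its top: the lug is 10 mm thick along the hopper's y, 30 mm wide along its x, stands 28 mm above the plate, and can be pinched across its thickness from above or pushed; free above and beside it
- release_button (a joint): red round release button, 0 = up, 0.010 m = fully down. Moves straight down at 3 to 10 N, stays down (no spring). As it goes down, the two plates that form the pocket's floor draw apart and the spacers fall into the drawer below
- button_top (a point): centre of the button's top face (30 mm diameter), at H x 0, y 98; 97 mm above the table when up, 87 mm when down. When the catch is shut its plate lies over it (plate's top 103.5 mm above the table)
- drawer (a joint): black batch drawer under the pocket; slides out to the hopper's right (-y). 0 = shut, 0.105 m = fully open. About 2 N to move; stays where it is left. It starts ajar
- drawer_post (a point): point on the drawer's upright orange grip post: 12 mm thick along the hopper's y, 30 mm wide along its x, from z 17 to 97 mm above the table (this point at 77 mm); can be pinched across its thickness from above. With the drawer shut it stands at H x 0, y -116, well clear of the hopper's side (y -34)
- drawer_floor (a point): middle of the drawer's inner floor (6.5 mm above the table), moves with the drawer; axes as hopper. The inside is 82 mm along x by 102 mm along y with walls 28 mm high
- solder_reel: bystander, to be left alone: reel of solder wire, 55 mm across, 45 mm high, standing on its flange; origin under its middle
- tape_roll: bystander, to be left alone: roll of tan tape lying flat, 87 mm across, 24 mm high; origin under its middle
- parts_jar_red: bystander, to be left alone: small jar with a red cap, 45 mm across, 61 mm high; origin under its middle
- parts_jar_cream: bystander, to be left alone: small jar with a cream cap, 45 mm across, 61 mm high; origin under its middle
- screwdriver: bystander, to be left alone: screwdriver with an orange handle, 196 mm long, lying flat; origin under its middle
- side_cutters: bystander, to be left alone: side cutters with red handles, 150 mm long, lying flat; origin under its middle
Things that resemble listed ones, but are neither listed nor needed, are in the scene too. What is shaped like the part that bears spacer_3_mid but orange is not meant.

How it is judged:
By the outcome, as a careful person would: the job done as asked, in the order asked, and still so for the second after the job is handed in, with the robot touching nothing.
Of spacer_1, spacer_2, spacer_3 only 2 to 3 are there at a start; the rules pass over those that are not, and their reading is None.
At some moment in a run one of spacer_1, spacer_2, spacer_3 may be knocked a few centimetres aside while the robot is not near it.
Once in a run the grip may slacken for a moment while it holds something.
It also fails if it takes over 208 s, if anything falls off the work surface, if the arm or the gripper's body presses on something with over 40 N, if the wrist force passes 120 N, or if a joint passes its speed limit or range.

## Working session

There is one attempt and no reset: what is moved stays moved. The work goes in short steps, Python scripts to look and compute and a tool call to move; the robot and the scene stay as the last step left them, time stands still between calls to the robot, and variables do not carry over. Pictures are saved under pics/ and viewed, at most 14 in all, crops included, and the job is handed in when it is done.

Besides the shell and the picture viewer there is one more tool, called after ">>>" as name(argument=value, ...) on one line, values as JSON. arm_command: Moves the arm, as the interface text tells. Shift numbers are shares of 500 mm and turn numbers shares of 120 degrees, none past 1 either way. Its arguments: {"type":"object","properties":{"commands":{"type":"array","items":{"type":"number"}},"newtons":{"type":"number"}},"required":["commands"]}

```bash
mkdir -p pics; ls
python3 - <<'E'
from rig import env, optics
import cv2,numpy as np
for n in ("scene","top"):
    d=optics.get_image(n); cv2.imwrite(f"pics/{n}0.png",cv2.resize(d["image"][:,:,::-1],(800,600),interpolation=cv2.INTER_CUBIC))
    np.savez(f"pics/{n}0.npz",**d); print(n,d["intrinsics"],d["origin"],d["orientation"])
s=env.observe(); print(s)
E
```

```text
pics
scene [[399.25240019   0.         258.09036182]
 [  0.         399.25240019 190.97259629]
 [  0.           0.           1.        ]] [-0.01555222  1.07624994  0.67691393] [[-0.8449224  -0.24646172  0.47472387]
 [-0.53478997  0.37217529 -0.75860744]
 [ 0.0102872  -0.89484198 -0.44626449]]
top [[468.01288755   0.         253.53462155]
 [  0.         468.01288755 183.77567519]
 [  0.           0.           1.        ]] [0.34593197 0.06842411 1.49061315] [[ 0.02350323 -0.98408377  0.17614404]
 [-0.99971974 -0.02363499  0.00135022]
 [ 0.00283443 -0.17612641 -0.98436348]]
{'time_s': 0.1, 'q': array([ 6.44402631e+01,  2.18376787e+01,  7.43789193e+01, -3.01805728e-03,
        8.38573477e+01, -1.23355522e+01]), 'qvel': array([ 0.03166845, -0.04035666, -0.09174177, -0.09794055, -0.05760962,
       -0.05382686]), 'joint_efforts': array([ 4.07148676e-03, -4.49224663e+01, -2.31655043e+01, -2.06376671e-04,
        3.72361246e-03,  3.87814794e-05]), 'position': array([0.12572816, 0.53519615, 0.24977714]), 'tool_rot': array([[-9.73483669e-01,  2.28755956e-01, -5.09582628e-04],
       [ 2.28756413e-01,  9.73482971e-01, -1.18688875e-03],
       [ 2.24562141e-04, -1.27198711e-03, -9.99999166e-01]]), 'ft_force': array([ 0.81638075, -0.32135676,  0.08266845]), 'wrist_torque': array([0.02940547, 0.01868688, 0.04717542]), 'gripper_force': 0.0, 'grip_width': 0.08515509801470449}
```

View pics/scene0.png

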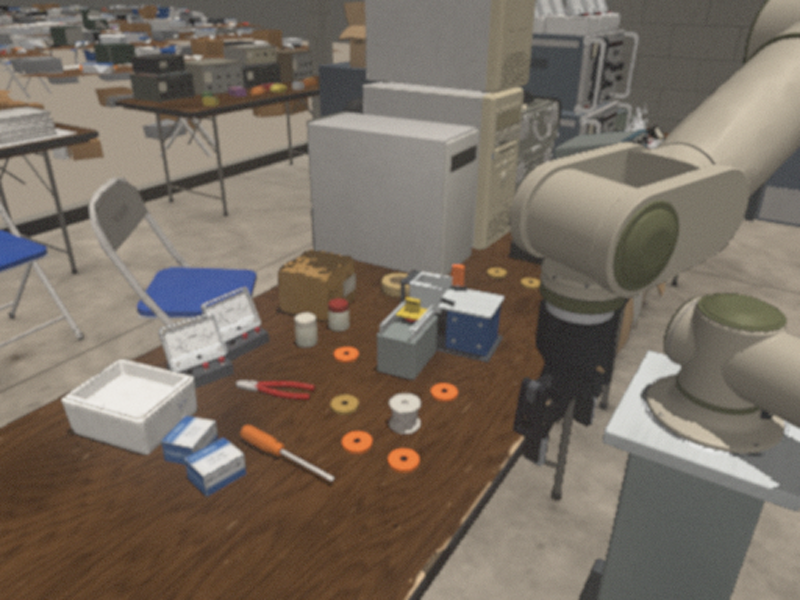

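View pics/top0.png

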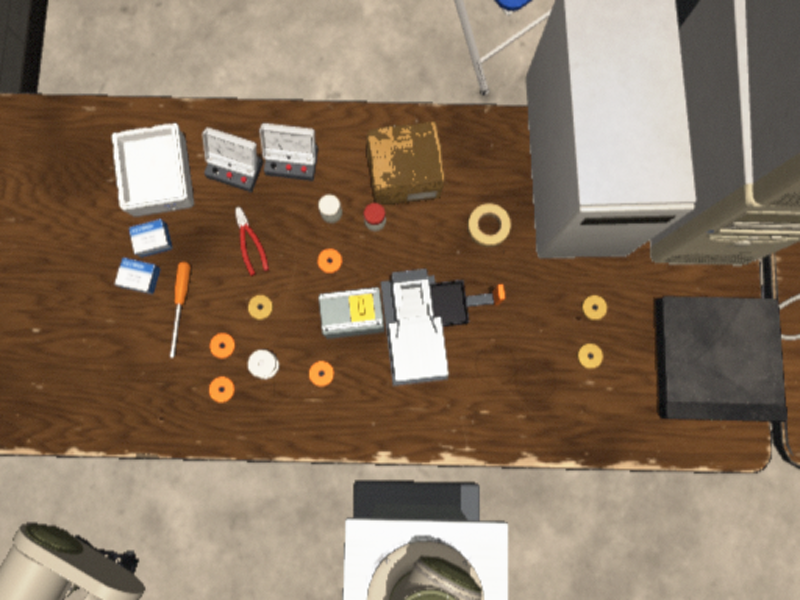

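The top picture shows brass rings at (260,307), (595,307) and (590,356). The orange rings at (330,261), (222,346), (221,389) and (321,373) are look-alikes and not meant. The tan ring at (489,225) is the tape roll. The hopper has its ledge at about (420,350), catch at (362,306) and drawer post at (501,292). I'll confirm in an enlarged crop.

```bash
cat > h.py <<'E'
import numpy as np,cv2
from rig import env,optics
def top2w(d,u,v,z):
    K,o,R=d["intrinsics"],d["origin"],d["orientation"]
    r=R@np.linalg.inv(K)@np.array([u,v,1.]); return o+r*(z-o[2])/r[2]
def w2top(d,p):
    c=d["orientation"].T@(np.asarray(p,float)-d["origin"]); c=d["intrinsics"]@c; return c[:2]/c[2]
def brass(d,z=.008):
    hsv=cv2.cvtColor(d["image"],cv2.COLOR_RGB2HSV)
    m=cv2.inRange(hsv,(17,90,110),(28,255,255))
    n,l,s,c=cv2.connectedComponentsWithStats(m)
    for i in range(1,n):
        if s[i,4]>60:
            x,y,w,h=s[i,:4]; q=np.argwhere(l==i)[:,::-1].astype(np.int32)
            (cx,cy),r=cv2.minEnclosingCircle(q)
            M=cv2.moments(cv2.convexHull(q)); cx2,cy2=M['m10']/M['m00'],M['m01']/M['m00']
            print("blob",s[i].tolist(),round(cx2,1),round(cy2,1),"r",round(r,1),top2w(d,cx2,cy2,z).round(4))
E
python3 - <<'E'
from h import *
d=dict(np.load("pics/top0.npz")); brass(d)
im=d["image"][:,:,::-1]
a=cv2.resize(im[165:250,195:335],None,fx=5.5,fy=5.5,interpolation=cv2.INTER_CUBIC)
cv2.imwrite("pics/hop.png",a)
b=np.vstack([cv2.resize(im[180:245,x:x+65],None,fx=4,fy=4,interpolation=cv2.INTER_CUBIC) for x in (135,350)])
cv2.imwrite("pics/sp.png",b)
E
```

```text
blob [235, 78, 49, 44, 1316] 259.1 99.6 r 28.7 [0.8961 0.0587 0.008 ]
blob [300, 130, 27, 27, 450] 312.9 143.1 r 13.8 [ 0.7508 -0.1205  0.008 ]
blob [158, 188, 17, 17, 209] 166.1 196.1 r 8.3 [0.5644 0.3494 0.008 ]
blob [223, 188, 17, 18, 263] 231.0 196.5 r 10.4 [0.5682 0.1415 0.008 ]
blob [372, 189, 17, 16, 211] 380.2 196.4 r 8.4 [ 0.5798 -0.3364  0.008 ]
blob [370, 220, 16, 16, 215] 377.5 227.5 r 8.5 [ 0.48   -0.3254  0.008 ]
```

View pics/hop.png

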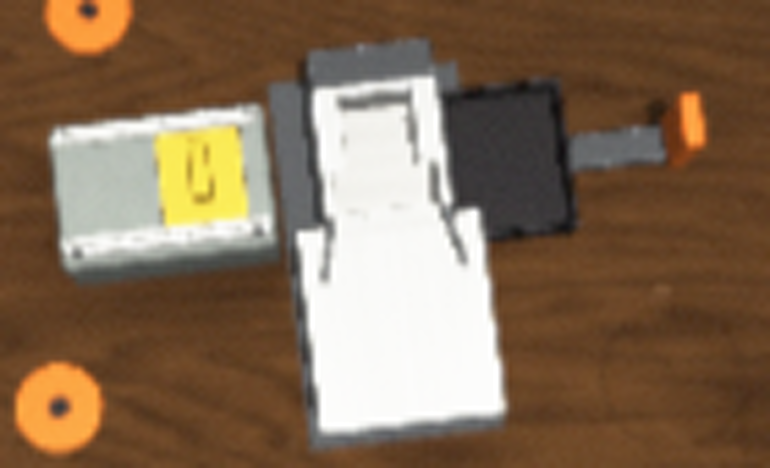

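View pics/sp.png

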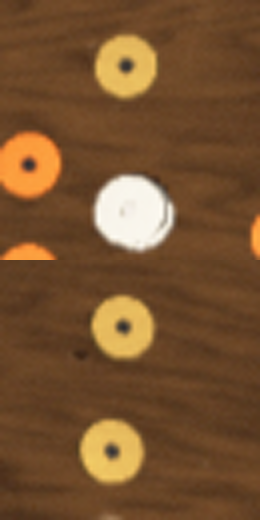

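The crops confirm three brass spacers and a white cap-like reel near the left one. In the hopper crop the ledge corners are at (318,433), (505,412), (297,232) and (483,208), the post top is at (690,120), and the catch lug is at (200,170). I'll fit the hopper pose.

```bash
cat >> h.py <<'E'
def H2w(h,p):
    c,s=np.cos(h[2]),np.sin(h[2]); p=np.asarray(p,float)/1000
    return np.array([h[0]+c*p[0]-s*p[1],h[1]+s*p[0]+c*p[1],p[2]])
E
python3 - <<'E'
from h import *
from scipy.optimize import least_squares
d=dict(np.load("pics/top0.npz"))
cr=lambda p:np.array([195+(p[0]+.5)/5.5-.5,165+(p[1]+.5)/5.5-.5])
obs=[((318,433),(-146,50,102)),((505,412),(-146,-50,102)),((297,232),(-43,50,102)),((483,208),(-43,-50,102))]
f=lambda h:np.concatenate([w2top(d,H2w(h,m))-cr(p) for p,m in obs])
r=least_squares(f,[.55,0,0]);h=r.x
print(h,np.degrees(h[2]),(r.fun*5.5).round(1))
back=lambda m:((w2top(d,H2w(h,m))-[195,165]+.5)*5.5).round(0)
for m in [(35,180,103),(35,60,103),(-35,180,103),(-35,60,103),(0,-116,97),(30,28,132),(30,-28,132),(0,98,103.5),(-35,34,132)]: print(m,back(m))
p=top2w(d,*cr((690,120)),.097); print("post",p, (p-H2w(h,(0,0,97)))@H2w((0,0,h[2]),(0,1000,0)),(p-H2w(h,(0,0,97)))@H2w((0,0,h[2]),(1000,0,0)))
E
```

```text
[0.57104076 0.03880173 0.13349095] 7.648468027613379 [ 1.1 -6.7 -0.7 -6.2  1.4  4.6 -1.8  8.6]
(35, 180, 103) [ 47. 122.]
(35, 60, 103) [265.  98.]
(-35, 180, 103) [ 59. 248.]
(-35, 60, 103) [279. 224.]
(0, -116, 97) [591. 128.]
(30, 28, 132) [325.  91.]
(30, -28, 132) [428.  80.]
(0, 98, 103.5) [203. 168.]
(-35, 34, 132) [327. 212.]
post [ 0.59205035 -0.13087403  0.097     ] -0.17096248130681493 -0.0017602989016916443
```

```bash
cat >> h.py <<'E'
from scipy.spatial.transform import Rotation as Rn
def Rt(yaw):  # tool down, tool y at world angle yaw+90 deg
    c,s=np.cos(yaw),np.sin(yaw); return np.array([[-c,-s,0],[-s,c,0],[0,0,-1.]])
def plan(*wps):
    s=env.observe(); P,R=s["position"],s["tool_rot"]
    print("t",round(s["time_s"],2),"pos",P.round(4),"w",round(s["grip_width"],4),"gf",round(s["gripper_force"],1),"F",s["ft_force"].round(1))
    for p,yaw in wps:
        d=R.T@(np.asarray(p)-P); T=R.T@Rt(yaw); rv=Rn.from_matrix(T).as_rotvec(degrees=True)
        print(np.round(p,3),"shift",(d/.5).round(3).tolist(),"turn",(rv/120).round(3).tolist(),"rows",int(np.ceil(max(np.linalg.norm(d)/.0417,np.linalg.norm(rv)/7.16))));
E
python3 - <<'E'
from h import *
plan(((.50,.03,.33),.1335))
E
```

```text
t 0.1 pos [0.1257 0.5352 0.2498] w 0.0852 gf 0.0 F [ 0.8 -0.3  0.1]
[0.5  0.03 0.33] shift [-0.96, -0.813, -0.16] turn [-0.001, -0.0, -0.174] rows 16
```

>>> arm_command(commands=[-1,-0.96,-0.813,-0.16,0,0,-0.174,-1,-0.96,-0.813,-0.16,0,0,-0.174,-1,-0.96,-0.813,-0.16,0,0,-0.174,-1,-0.96,-0.813,-0.16,0,0,-0.174,-1,-0.96,-0.813,-0.16,0,0,-0.174,-1,-0.96,-0.813,-0.16,0,0,-0.174,-1,-0.96,-0.813,-0.16,0,0,-0.174,-1,-0.96,-0.813,-0.16,0,0,-0.174,-1,-0.96,-0.813,-0.16,0,0,-0.174,-1,-0.96,-0.813,-0.16,0,0,-0.174,-1,-0.96,-0.813,-0.16,0,0,-0.174,-1,-0.96,-0.813,-0.16,0,0,-0.174])

```text
time_s: 1.1
position: [0.4151, 0.1437, 0.3122]
tool_rot: [[-0.991, -0.133, -0.0], [-0.133, 0.991, 0.0], [0.0, 0.0, -1.0]]
ft_force: [1.0, 1.1, -0.2]
grip_width: 0.085
gripper_force: 0.0
```

Run:
```python
from h import *
plan(((.50,.03,.33),.1335))
```

```text
t 1.1 pos [0.4151 0.1437 0.3122] w 0.085 gf 0.0 F [ 1.   1.1 -0.2]
[0.5  0.03 0.33] shift [-0.138, -0.248, -0.036] turn [0.0, -0.0, -0.0] rows 4
```

>>> arm_command(commands=[-1,-0.12,-0.22,-0.034,0,0,0,-1,-0.12,-0.22,-0.034,0,0,0,-1,-0.12,-0.22,-0.034,0,0,0,-1,-0.12,-0.22,-0.034,0,0,0,-1,-0.12,-0.22,-0.034,0,0,0,-1,-0.12,-0.22,-0.034,0,0,0])

```text
time_s: 1.6
position: [0.4882, 0.0449, 0.3286]
tool_rot: [[-0.991, -0.133, -0.001], [-0.133, 0.991, 0.0], [0.001, 0.001, -1.0]]
ft_force: [-0.8, -0.4, 0.5]
grip_width: 0.0855
gripper_force: 0.0
```

```bash
cat >> h.py <<'E'
def wshot(name,save=True):
    s=env.observe(); d=optics.get_image("wrist")
    T=np.eye(4); T[:3,:3]=s["tool_rot"]; T[:3,3]=s["position"]
    C=T@d["tool_from_camera"]; d={"image":d["image"],"intrinsics":d["intrinsics"],"C":C}
    np.savez(f"pics/{name}.npz",**d); return d
def wp2w(d,u,v,z):
    K,C=d["intrinsics"],d["C"]; a,b=(u-K[0,2]),(v-K[1,2]); r=np.hypot(a,b); th=r/K[0,0]
    ray=C[:3,:3]@np.array([np.sin(th)*a/r,np.sin(th)*b/r,np.cos(th)]); return C[:3,3]+ray*(z-C[2,3])/ray[2]
def w2wp(d,p):
    K,C=d["intrinsics"],d["C"]; c=C[:3,:3].T@(np.asarray(p)-C[:3,3]); th=np.arctan2(np.hypot(c[0],c[1]),c[2]); n=c[:2]/np.hypot(c[0],c[1])
    return K[:2,2]+K[0,0]*th*n
E
python3 - <<'E'
from h import *
plan(((.50,.03,.33),.1335))
d=wshot("w1"); print(d["intrinsics"],d["C"].round(3))
cv2.imwrite("pics/w1.png",cv2.resize(d["image"][:,:,::-1],(800,600),interpolation=cv2.INTER_CUBIC))
E
```

```text
t 1.6 pos [0.4882 0.0449 0.3286] w 0.0855 gf 0.0 F [-0.8 -0.4  0.5]
[0.5  0.03 0.33] shift [-0.019, -0.033, -0.003] turn [0.0, -0.001, -0.0] rows 1
[[297.31863964   0.         258.190422  ]
 [  0.         297.31863964 192.06429879]
 [  0.           0.           1.        ]] [[-0.134  0.945  0.3    0.411]
 [ 0.991  0.128  0.04   0.034]
 [-0.001  0.302 -0.953  0.453]
 [ 0.     0.     0.     1.   ]]
```

View pics/w1.png

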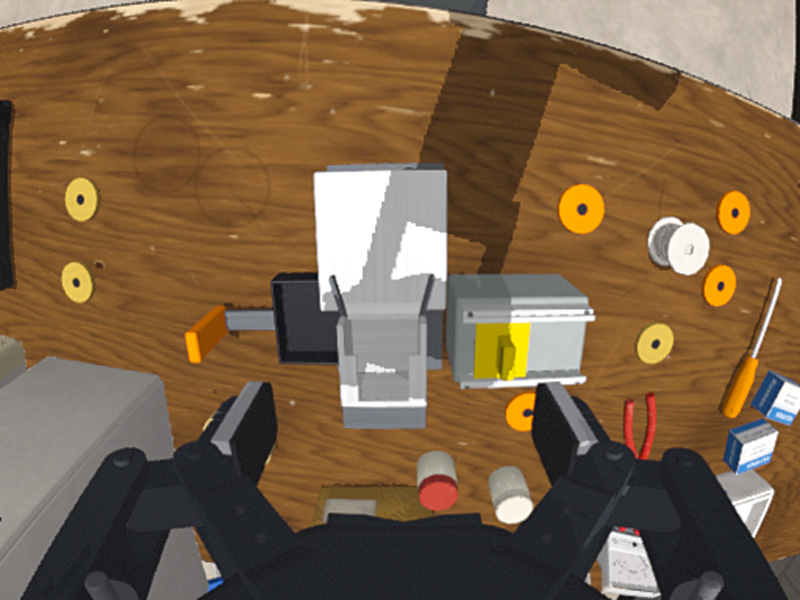

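The wrist view shows the ledge at (314–447,170–308), the catch at (505,350), the post at (207,335), and brass discs at (82,199), (77,282) and (655,343). I'll enlarge for a better hopper fit.

Run:
```python
from h import *
d=dict(np.load("pics/w1.npz"))
cv2.imwrite("pics/w1c.png",cv2.resize(d["image"][100:250,195:385,::-1],None,fx=4,fy=4,interpolation=cv2.INTER_CUBIC))
```

```text
(no output)
```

View pics/w1c.png

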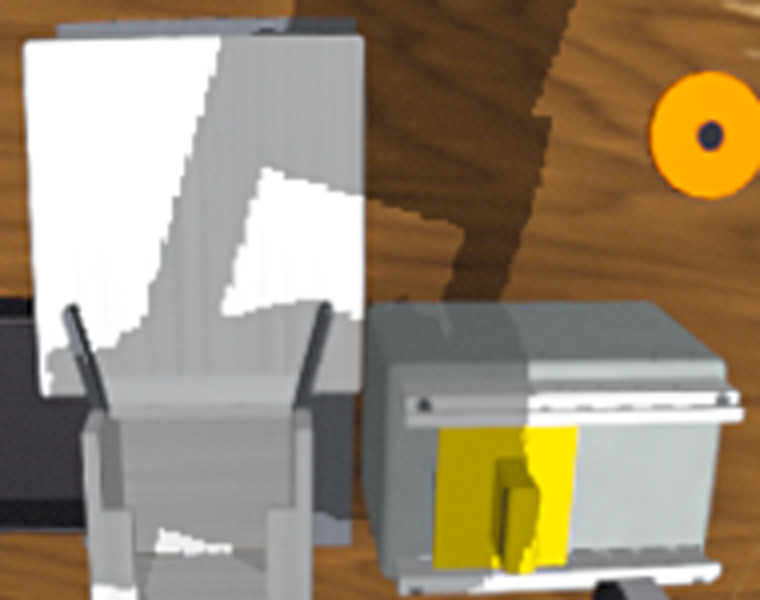

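Run:
```python
from h import *
from scipy.optimize import least_squares
d=dict(np.load("pics/w1.npz")); t=dict(np.load("pics/top0.npz"))
cr=lambda p:np.array([195+(p[0]+.5)/4-.5,100+(p[1]+.5)/4-.5])
ct=lambda p:np.array([195+(p[0]+.5)/5.5-.5,165+(p[1]+.5)/5.5-.5])
obs=[((25,43),(-146,-50,102)),((363,38),(-146,50,102)),((360,396),(-43,50,102)),((43,396),(-43,-50,102)),((726,363),(-40,180,85))]
f=lambda h:np.concatenate([w2wp(d,H2w(h,m))-cr(p) for p,m in obs])
r=least_squares(f,[.55,0,0]);h=r.x
print("wrist",h.round(4),np.degrees(h[2]),(r.fun*4).round(1))
ot=[((318,433),(-146,50,102)),((505,412),(-146,-50,102)),((50,130),(35,180,103)),((264,103),(35,60,103))]
g=lambda h:np.concatenate([w2top(t,H2w(h,m))-ct(p) for p,m in ot])
r2=least_squares(g,[.55,0,0]);print("top",r2.x.round(4),(r2.fun*5.5).round(1))
# post
for z in (.097,): 
    print("post wrist corners",[wp2w(d,u/1.5625,v/1.5625,z).round(4) for u,v in ((188,331),(187,360),(221,308),(226,310))])
for m in [(0,-171,97),(-15,-171,97),(15,-171,97)]: print(m,w2wp(d,H2w(h,m))*1.5625)
print("spacers wrist",[wp2w(d,u/1.5625,v/1.5625,.008).round(4) for u,v in ((82,199),(77,282),(655,343))])
```

```text
wrist [0.5709 0.0388 0.1491] 8.543923138015305 [ -2.4  11.1  -0.5   7.9   0.9 -14.7  -1.6 -10.3   4.7   5.2]
top [0.5675 0.0385 0.1341] [ 1.8  0.1 -0.   0.4 -3.  -1.9  1.3  1.3]
post wrist corners [array([ 0.5774, -0.137 ,  0.097 ]), array([ 0.6065, -0.1394,  0.097 ]), array([ 0.551 , -0.1044,  0.097 ]), array([ 0.5522, -0.0997,  0.097 ])]
(0, -171, 97) [195.32775262 351.43804541]
(-15, -171, 97) [192.54648415 335.97376563]
(15, -171, 97) [198.18762714 366.48864459]
spacers wrist [array([ 0.4809, -0.3242,  0.008 ]), array([ 0.5809, -0.3367,  0.008 ]), array([0.5638, 0.3476, 0.008 ])]
```

Run:
```python
from h import *
from scipy.optimize import least_squares
d=dict(np.load("pics/w1.npz"))
cr=lambda p:np.array([195+(p[0]+.5)/4-.5,100+(p[1]+.5)/4-.5])
h=[.5675,.0385,.1341]
def inv(p):
    q=p[:2]-np.array(h[:2]); c,s=np.cos(h[2]),np.sin(h[2]); return (np.array([c*q[0]+s*q[1],-s*q[0]+c*q[1]])*1000).round(1)
for p,z,n in [((25,43),102,'ledge -146,-50'),((363,38),102,'ledge -146,50'),((360,396),102,'rear +50'),((43,396),102,'rear -50'),((726,363),85,'block -40,180'),((105,411),105,'crest'),((297,411),105,'crest'),((742,408),103,'rail front'),((720,575),103,'rail back end'),((519,488),132,'lug top'),((435,570),103.5,'plate'),((577,428),103.5,'plate -,')]:
    print(n,inv(wp2w(d,*cr(p),z/1000)))
for u,v in ((188,331),(187,360),(221,308),(226,310)): print("post",inv(wp2w(d,u/1.5625,v/1.5625,.097)))
```

```text
ledge -146,-50 [-145.1  -51.6]
ledge -146,50 [-145.7   47.7]
rear +50 [-35.5  49. ]
rear -50 [-35.4 -50.5]
block -40,180 [-41.2 177.2]
crest [-31.5 -30.5]
crest [-31.6  29.3]
rail front [-31.2 177.2]
rail back end [ 30.7 178.5]
lug top [-16.7  94.9]
plate [25.  75.9]
plate -, [-25.  119.6]
post [ -13.7 -175.2]
post [  14.9 -181.5]
post [ -35.4 -139.4]
post [ -33.6 -134.9]
```

```bash
echo 'h=(.5675,.038,.134)
def hp(x,y,z): return (H2w(h,(x,y,z)),h[2])' >> h.py
python3 - <<'E'
from h import *
plan(hp(0,-173,150),hp(0,-173,78),hp(0,-113,78))
E
```

```text
t 1.65 pos [0.488  0.0455 0.3288] w 0.0856 gf 0.0 F [-0.  -0.4 -0.2]
[ 0.591 -0.133  0.15 ] shift [-0.156, -0.382, 0.357] turn [0.0, -0.0, 0.0] rows 7
[ 0.591 -0.133  0.078] shift [-0.156, -0.382, 0.501] turn [0.0, -0.0, 0.0] rows 8
[ 0.583 -0.074  0.078] shift [-0.156, -0.262, 0.501] turn [0.0, -0.0, 0.0] rows 8
```

>>> arm_command(commands=[-1,-0.156,-0.382,0.357,0,0,0,-1,-0.156,-0.382,0.357,0,0,0,-1,-0.156,-0.382,0.357,0,0,0,-1,-0.156,-0.382,0.357,0,0,0,-1,-0.156,-0.382,0.357,0,0,0,-1,-0.156,-0.382,0.357,0,0,0,-1,-0.156,-0.382,0.357,0,0,0,-1,-0.156,-0.382,0.357,0,0,0,-1,-0.156,-0.382,0.43,0,0,0,-1,-0.156,-0.382,0.501,0,0,0,-1,-0.156,-0.382,0.501,0,0,0,-1,-0.156,-0.382,0.501,0,0,0])

```text
time_s: 2.65
position: [0.5909, -0.1325, 0.079]
tool_rot: [[-0.991, -0.135, -0.002], [-0.135, 0.991, 0.001], [0.002, 0.001, -1.0]]
ft_force: [0.5, -0.0, 1.5]
grip_width: 0.0853
gripper_force: 0.0
```

>>> arm_command(commands=[1,0,0,0,0,0,0,1,0,0,0,0,0,0,1,0,0,0,0,0,0,1,0,0,0,0,0,0,1,0,0,0,0,0,0,1,0,0,0,0,0,0,1,0,0,0,0,0,0,1,0,0,0,0,0,0], newtons=40)

```text
time_s: 3.32
position: [0.5915, -0.1343, 0.0791]
tool_rot: [[-0.991, -0.134, 0.0], [-0.134, 0.991, -0.0], [-0.0, -0.0, -1.0]]
ft_force: [-2.0, 1.6, 5.8]
grip_width: 0.0118
gripper_force: 40.8
```

Run:
```python
from h import *
plan(hp(0,-113,78))
```

```text
t 3.32 pos [ 0.5915 -0.1343  0.0791] w 0.0118 gf 40.8 F [-2.   1.6  5.8]
[ 0.583 -0.074  0.078] shift [0.001, 0.122, 0.002] turn [-0.0, 0.0, 0.0] rows 2
```

>>> arm_command(commands=[1,0,0.03,0,0,0,0,1,0,0.06,0,0,0,0,1,0,0.09,0,0,0,0,1,0,0.105,0,0,0,0,1,0,0.115,0,0,0,0,1,0,0.118,0,0,0,0,1,0,0.12,0,0,0,0,1,0,0.12,0,0,0,0])

```text
time_s: 3.98
position: [0.583, -0.0759, 0.0791]
tool_rot: [[-0.991, -0.134, -0.001], [-0.134, 0.991, -0.002], [0.001, -0.002, -1.0]]
ft_force: [-5.6, -6.0, 6.6]
grip_width: 0.0118
gripper_force: 41.2
```

Run:
```python
from h import *
p=env.observe()["position"]; print(Rn.from_euler('z',-h[2]).apply(p-np.array([h[0],h[1],0])))
plan(hp(0,-113,78))
```

```text
[ 0.00015656 -0.11498514  0.07906836]
t 3.98 pos [ 0.583  -0.0759  0.0791] w 0.0118 gf 41.2 F [-5.6 -6.   6.6]
[ 0.583 -0.074  0.078] shift [0.0, 0.004, 0.002] turn [-0.001, -0.0, 0.0] rows 1
```

>>> arm_command(commands=[1,0,0.006,0,0,0,0,1,0,0.006,0,0,0,0,1,0,0.006,0,0,0,0])

```text
time_s: 4.23
position: [0.5831, -0.0758, 0.0792]
tool_rot: [[-0.991, -0.133, 0.0], [-0.133, 0.991, -0.007], [0.0, -0.007, -1.0]]
ft_force: [-4.9, -22.0, 5.1]
grip_width: 0.0116
gripper_force: 42.8
```

>>> arm_command(commands=[-1,0,-0.005,0,0,0,0,-1,0,-0.005,0,0,0,0,-1,0,-0.005,0,0,0,0,-1,0,-0.005,0,0,0,0,-1,0,-0.005,0,0,0,0,-1,0,-0.005,-0.08,0,0,0,-1,0,-0.005,-0.14,0,0,0,-1,0,-0.005,-0.14,0,0,0])

```text
time_s: 4.9
position: [0.5856, -0.0746, 0.1544]
tool_rot: [[-0.991, -0.134, 0.01], [-0.134, 0.991, -0.003], [-0.009, -0.004, -1.0]]
ft_force: [0.1, -0.4, 0.2]
grip_width: 0.0853
gripper_force: 0.0
```

```bash
echo 'h=(.5675,.039,.134)' >> h.py
python3 - <<'E'
from h import *
d=dict(np.load("pics/w1.npz"))
print([wp2w(d,u/1.5625,v/1.5625,0).round(3) for u,v in ((50,357),(165,375),(190,500))])
t=optics.get_image("top"); brass(t)
plan(hp(0,-115,150),((.580,-.3364,.10),0),((.580,-.3364,.02),0))
E
```

```text
[array([ 0.698, -0.411,  0.   ]), array([ 0.686, -0.219, -0.   ]), array([ 0.886, -0.205, -0.   ])]
blob [266, 78, 18, 38, 110] 276.1 93.0 r 18.7 [0.9204 0.0025 0.008 ]
blob [235, 81, 30, 41, 668] 249.1 98.4 r 22.8 [0.8994 0.0919 0.008 ]
blob [300, 130, 27, 23, 299] 313.7 140.7 r 13.9 [ 0.7591 -0.1232  0.008 ]
blob [158, 188, 17, 17, 204] 166.1 196.1 r 8.2 [0.5643 0.3493 0.008 ]
blob [223, 188, 17, 18, 266] 231.1 196.5 r 10.6 [0.568  0.1413 0.008 ]
blob [373, 189, 16, 16, 205] 380.4 196.4 r 8.2 [ 0.5799 -0.337   0.008 ]
blob [370, 219, 16, 17, 213] 377.5 227.4 r 8.5 [ 0.4804 -0.3255  0.008 ]
t 4.95 pos [ 0.5846 -0.0743  0.1515] w 0.0857 gf 0.0 F [-0.2 -0.4 -1. ]
[ 0.583 -0.075  0.15 ] shift [0.004, -0.001, 0.003] turn [-0.001, 0.003, 0.0] rows 1
[ 0.58  -0.336  0.1  ] shift [0.08, -0.518, 0.104] turn [-0.001, 0.003, 0.064] rows 7
[ 0.58  -0.336  0.02 ] shift [0.081, -0.517, 0.264] turn [-0.001, 0.003, 0.064] rows 8
```

>>> arm_command(commands=[-1,0.081,-0.518,0.1,0,0,0,-1,0.081,-0.518,0.1,0,0,0,-1,0.081,-0.518,0.1,0,0,0,-1,0.081,-0.518,0.1,0,0,0,-1,0.081,-0.518,0.1,0,0,0,-1,0.081,-0.518,0.1,0,0,0,-1,0.081,-0.518,0.1,0,0,0,-1,0.081,-0.518,0.14,0,0,0,-1,0.081,-0.518,0.19,0,0,0,-1,0.081,-0.518,0.23,0,0,0,-1,0.081,-0.518,0.257,0,0,0,-1,0.081,-0.518,0.257,0,0,0])

```text
time_s: 5.95
position: [0.5762, -0.3345, 0.0158]
tool_rot: [[-0.991, -0.134, -0.006], [-0.134, 0.991, 0.005], [0.005, 0.006, -1.0]]
ft_force: [-0.4, 0.8, -0.5]
grip_width: 0.0851
gripper_force: 0.0
```

>>> arm_command(commands=[1,0,0,0,0,0,0,1,0,0,0,0,0,0,1,0,0,0,0,0,0,1,0,0,0,0,0,0,1,0,0,0,0,0,0,1,0,0,0,0,0,0], newtons=40)

```text
time_s: 6.45
position: [0.5782, -0.3366, 0.0218]
tool_rot: [[-0.991, -0.133, 0.002], [-0.133, 0.991, -0.001], [-0.002, -0.002, -1.0]]
ft_force: [-1.7, 1.4, 6.3]
grip_width: 0.047
gripper_force: 40.3
```

Run:
```python
from h import *
plan(((.580,-.337,.12),h[2]),hp(-95,0,170),hp(-95,0,130),hp(-95,0,121))
d=wshot("w2"); cv2.imwrite("pics/w2.png",cv2.resize(d["image"][150:,100:400,::-1],None,fx=2.2,fy=2.2))
```

```text
t 6.45 pos [ 0.5782 -0.3366  0.0218] w 0.047 gf 40.3 F [-1.7  1.4  6.3]
[ 0.58  -0.337  0.12 ] shift [-0.004, -0.002, -0.196] turn [-0.001, 0.001, -0.0] rows 3
[0.473 0.026 0.17 ] shift [0.111, 0.747, -0.298] turn [-0.001, 0.001, -0.0] rows 10
[0.473 0.026 0.13 ] shift [0.111, 0.747, -0.218] turn [-0.001, 0.001, -0.0] rows 10
[0.473 0.026 0.121] shift [0.111, 0.747, -0.2] turn [-0.001, 0.001, -0.0] rows 10
```

View pics/w2.png

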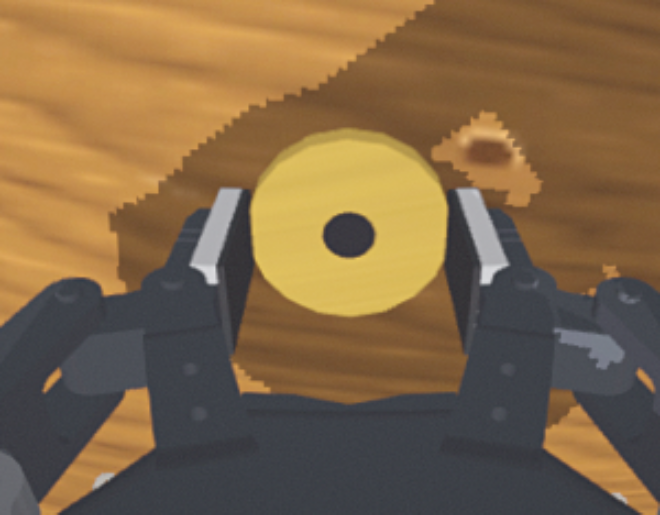

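The picture shows the brass disc held level and centred between the pads. I'll lift it and carry it to the ledge.

>>> arm_command(commands=[1,0,0,-0.04,0,0,0,1,0,0,-0.1,0,0,0,1,0,0,-0.17,0,0,0,1,0,0,-0.24,0,0,0,1,0,0.06,-0.298,0,0,0,1,0.02,0.13,-0.298,0,0,0,1,0.03,0.2,-0.298,0,0,0,1,0.04,0.28,-0.298,0,0,0,1,0.05,0.36,-0.298,0,0,0,1,0.06,0.43,-0.298,0,0,0,1,0.07,0.49,-0.298,0,0,0,1,0.07,0.51,-0.298,0,0,0], newtons=60)

```text
time_s: 7.5
position: [0.5074, -0.0847, 0.1699]
tool_rot: [[-0.991, -0.136, -0.0], [-0.136, 0.991, 0.001], [-0.0, 0.001, -1.0]]
ft_force: [0.7, 0.1, -0.9]
grip_width: 0.0456
gripper_force: 61.4
```

Run:
```python
from h import *
plan(hp(-95,0,170),hp(-95,0,130),hp(-95,0,123))
```

```text
t 7.5 pos [ 0.5074 -0.0847  0.1699] w 0.0456 gf 61.4 F [ 0.7  0.1 -0.9]
[0.473 0.026 0.17 ] shift [0.037, 0.229, -0.0] turn [0.0, 0.0, 0.001] rows 3
[0.473 0.026 0.13 ] shift [0.037, 0.229, 0.08] turn [0.0, 0.0, 0.001] rows 3
[0.473 0.026 0.123] shift [0.037, 0.229, 0.094] turn [0.0, 0.0, 0.001] rows 4
```

>>> arm_command(commands=[1,0.012,0.06,0,0,0,0,1,0.024,0.13,0,0,0,0,1,0.033,0.19,0,0,0,0,1,0.037,0.222,0,0,0,0,1,0.037,0.229,0,0,0,0,1,0.037,0.229,0.02,0,0,0,1,0.037,0.229,0.045,0,0,0,1,0.037,0.229,0.065,0,0,0,1,0.037,0.229,0.08,0,0,0,1,0.037,0.229,0.087,0,0,0,1,0.037,0.229,0.09,0,0,0,1,0.037,0.229,0.09,0,0,0])

```text
time_s: 8.5
position: [0.4758, 0.0223, 0.1244]
tool_rot: [[-0.991, -0.133, 0.001], [-0.133, 0.991, -0.0], [-0.001, -0.0, -1.0]]
ft_force: [0.8, -0.2, -0.0]
grip_width: 0.0455
gripper_force: 61.7
```

Run:
```python
from h import *
plan(hp(-95,0,124))
```

```text
t 8.5 pos [0.4758 0.0223 0.1244] w 0.0455 gf 61.7 F [ 0.8 -0.2 -0. ]
[0.473 0.026 0.124] shift [0.004, 0.009, 0.001] turn [-0.0, 0.0, -0.0] rows 1
```

>>> arm_command(commands=[1,0.004,0.008,0,0,0,0,1,0.004,0.008,0.001,0,0,0,-0.6,0.004,0.008,0.001,0,0,0,-0.6,0.004,0.008,0.001,0,0,0,-0.6,0.004,0.008,0.001,0,0,0,-0.6,0.004,0.008,0.001,0,0,0,-0.6,0.004,0.008,-0.03,0,0,0,-0.6,0.004,0.008,-0.08,0,0,0,-0.6,0.05,0.008,-0.08,0,0,0,1,0.11,0.008,-0.08,0,0,0,1,0.13,0.008,-0.08,0,0,0,1,0.13,0.008,-0.08,0,0,0])

```text
time_s: 9.5
position: [0.4087, 0.0181, 0.1642]
tool_rot: [[-0.991, -0.133, -0.001], [-0.133, 0.991, 0.0], [0.001, 0.0, -1.0]]
ft_force: [-0.1, -0.4, 0.9]
grip_width: 0.0328
gripper_force: 0.0
```

>>> arm_command(commands=[1,0,0,0,0,0,0,1,0,0,0,0,0,0,1,0,0,0,0,0,0,1,0,0,0,0,0,0])

```text
time_s: 9.83
position: [0.4112, 0.018, 0.1639]
tool_rot: [[-0.991, -0.133, -0.0], [-0.133, 0.991, 0.0], [0.0, 0.0, -1.0]]
ft_force: [0.7, -0.0, -0.4]
grip_width: 0.0002
gripper_force: 0.0
```

Run:
```python
from h import *
plan(hp(-152,0,127),hp(-135,0,127),hp(-32,0,127))
d=wshot("w3"); cv2.imwrite("pics/w3.png",cv2.resize(d["image"][:,80:430,::-1],(560,614))[:600])
```

```text
t 9.83 pos [0.4112 0.018  0.1639] w 0.0002 gf 0.0 F [ 0.7 -0.  -0.4]
[0.417 0.019 0.127] shift [-0.011, -0.0, 0.074] turn [0.0, -0.0, -0.0] rows 1
[0.434 0.021 0.127] shift [-0.045, -0.0, 0.074] turn [0.0, -0.0, -0.0] rows 2
[0.536 0.035 0.127] shift [-0.251, -0.0, 0.074] turn [0.0, -0.0, -0.0] rows 4
```

View pics/w3.png

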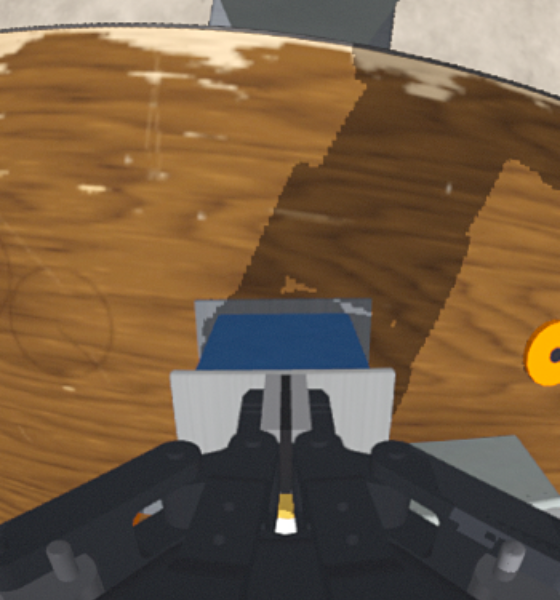

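```bash
cat >> h.py <<'E'
def w2h(p):
    return (Rn.from_euler('z',-h[2]).apply(np.asarray(p)-np.array([h[0],h[1],0]))*1000).round(1)
def topcheck(z,name=None):
    d=optics.get_image("top"); hsv=cv2.cvtColor(d["image"],cv2.COLOR_RGB2HSV); m=cv2.inRange(hsv,(17,90,80),(29,255,255)); m[:110]=0
    n,l,s,c=cv2.connectedComponentsWithStats(m)
    for i in range(1,n):
        if s[i,4]>20: p=top2w(d,*c[i],z); print("blob",s[i].tolist(),"world",p.round(4),"H",w2h(p))
    if name: cv2.imwrite(f"pics/{name}.png",cv2.resize(d["image"][150:270,185:345,::-1],None,fx=4,fy=4,interpolation=cv2.INTER_CUBIC))
E
python3 - <<'E'
from h import *
topcheck(.11,"t1")
E
```

```text
blob [238, 110, 46, 19, 627] world [0.8014 0.0573 0.11  ] H [234.2 -13.1 110. ]
blob [299, 130, 28, 28, 480] world [ 0.7218 -0.1064  0.11  ] H [ 133.5 -164.7  110. ]
blob [158, 188, 17, 17, 207] world [0.5491 0.3298 0.11  ] H [ 20.6 290.7 110. ]
blob [223, 188, 17, 18, 264] world [0.5526 0.1363 0.11  ] H [ -1.8  98.4 110. ]
blob [264, 216, 10, 5, 25] world [0.4923 0.0231 0.11  ] H [-76.6  -5.7 110. ]
blob [369, 220, 17, 16, 216] world [ 0.4709 -0.2977  0.11  ] H [-140.8 -320.8  110. ]
blob [292, 293, 17, 4, 36] world [ 0.271  -0.0661  0.11  ] H [-307.8  -64.5  110. ]
```

View pics/t1.png

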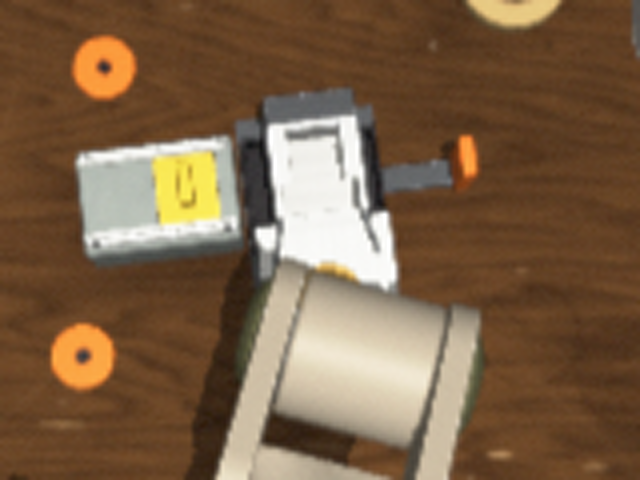

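>>> arm_command(commands=[1,0,0,0.03,0,0,0,1,0,0,0.055,0,0,0,1,0,0,0.07,0,0,0,1,0,0,0.076,0,0,0,1,-0.02,0,0.076,0,0,0,1,-0.04,0,0.076,0,0,0,1,-0.055,0,0.076,0,0,0,1,-0.07,0,0.076,0,0,0,1,-0.085,0,0.076,0,0,0,1,-0.1,0,0.076,0,0,0,1,-0.115,0,0.076,0,0,0,1,-0.13,0,0.076,0,0,0])

```text
time_s: 10.93
position: [0.4753, 0.0268, 0.1261]
tool_rot: [[-0.991, -0.133, -0.001], [-0.133, 0.991, -0.0], [0.001, 0.0, -1.0]]
ft_force: [-3.0, 0.0, 3.4]
grip_width: 0.0001
gripper_force: 2.1
```

Run:
```python
from h import *
print(w2h(env.observe()["position"]));plan(hp(-32,0,126),hp(-30,0,126))
```

```text
[-93.    0.2 126.1]
t 10.93 pos [0.4753 0.0268 0.1261] w 0.0001 gf 2.1 F [-3.   0.   3.4]
[0.536 0.035 0.126] shift [-0.122, -0.0, 0.0] turn [0.0, -0.0, -0.0] rows 2
[0.538 0.035 0.126] shift [-0.126, -0.0, 0.0] turn [0.0, -0.0, -0.0] rows 2
```

>>> arm_command(commands=[1,-0.015,0,0,0,0,0,1,-0.03,0,0,0,0,0,1,-0.045,0,-0.001,0,0,0,1,-0.06,0,-0.002,0,0,0,1,-0.075,0,-0.002,0,0,0,1,-0.09,0,-0.002,0,0,0,1,-0.1,0,-0.002,0,0,0,1,-0.11,0,-0.002,0,0,0,1,-0.118,0,-0.002,0,0,0,1,-0.124,0,-0.002,0,0,0,1,-0.126,0,-0.002,0,0,0,1,-0.126,0,-0.002,0,0,0])

```text
time_s: 11.93
position: [0.5376, 0.0351, 0.1268]
tool_rot: [[-0.991, -0.133, -0.0], [-0.133, 0.991, 0.0], [0.0, 0.0, -1.0]]
ft_force: [-0.7, 0.6, 0.5]
grip_width: 0.0003
gripper_force: 0.0
```

Run:
```python
from h import *
print(w2h(env.observe()["position"]));plan(hp(-150,0,170))
```

```text
[-3.020e+01  1.000e-01  1.268e+02]
t 11.93 pos [0.5376 0.0351 0.1268] w 0.0003 gf 0.0 F [-0.7  0.6  0.5]
[0.419 0.019 0.17 ] shift [0.24, -0.0, -0.086] turn [0.0, -0.0, -0.0] rows 4
```

>>> arm_command(commands=[1,0.01,0,-0.05,0,0,0,1,0.05,0,-0.12,0,0,0,-1,0.1,-0.03,-0.2,0,0,0,-1,0.15,-0.08,-0.27,0,0,0,-1,0.18,-0.12,-0.33,0,0,0,-1,0.18,-0.14,-0.35,0,0,0,-1,0.18,-0.14,-0.35,0,0,0,-1,0.18,-0.14,-0.35,0,0,0])

```text
time_s: 12.6
position: [0.4575, -0.0469, 0.3026]
tool_rot: [[-0.991, -0.131, 0.002], [-0.131, 0.991, -0.001], [-0.002, -0.001, -1.0]]
ft_force: [0.4, -0.2, -0.7]
grip_width: 0.0722
gripper_force: 0.0
```

Run:
```python
from h import *
d=wshot("w4")
print([w2wp(d,H2w(h,m)).round() for m in ((-150,0,102),(0,0,80))])
c=w2wp(d,H2w(h,(-40,0,100))).astype(int)
x0,y0=c[0]-70,c[1]-70
cv2.imwrite("pics/w4.png",cv2.resize(d["image"][max(y0,0):y0+140,max(x0,0):x0+140,::-1],None,fx=4,fy=4,interpolation=cv2.INTER_CUBIC)); topcheck(.008)
plan(((.4804,-.3255,.12),h[2]),((.4804,-.3255,.022),h[2]))
```

```text
[array([322., 145.]), array([312., 254.])]
blob [238, 110, 47, 19, 618] world [0.8356 0.055  0.008 ] H [267.9 -19.9   8. ]
blob [299, 130, 28, 28, 482] world [ 0.7499 -0.1198  0.008 ] H [ 159.5 -181.7    8. ]
blob [158, 189, 17, 16, 208] world [0.5639 0.3491 0.008 ] H [ 37.8 307.9   8. ]
blob [223, 188, 17, 18, 265] world [0.568  0.1413 0.008 ] H [ 14.2 101.3   8. ]
blob [256, 188, 15, 15, 174] world [0.5743 0.0382 0.008 ] H [ 6.6 -1.7  8. ]
blob [369, 220, 18, 16, 218] world [ 0.4801 -0.325   0.008 ] H [-135.2 -349.     8. ]
t 12.7 pos [ 0.4572 -0.0458  0.301 ] w 0.0848 gf 0.0 F [-0.6  0.3  0.4]
[ 0.48  -0.326  0.12 ] shift [0.028, -0.561, 0.361] turn [0.001, -0.001, -0.0] rows 9
[ 0.48  -0.326  0.022] shift [0.028, -0.561, 0.557] turn [0.001, -0.001, -0.0] rows 10
```

View pics/w4.png

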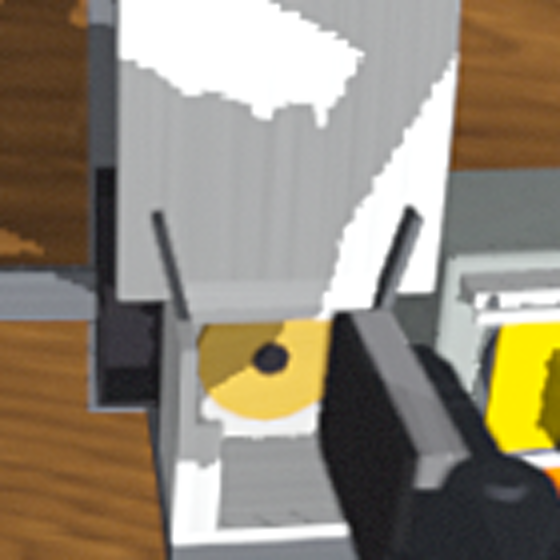

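Disc 1 lies flat in the pocket (its bore is at about (270,357)). Now for the second one.

>>> arm_command(commands=[-1,0.028,-0.561,0.361,0,0,0,-1,0.028,-0.561,0.361,0,0,0,-1,0.028,-0.561,0.361,0,0,0,-1,0.028,-0.561,0.361,0,0,0,-1,0.028,-0.561,0.361,0,0,0,-1,0.028,-0.561,0.361,0,0,0,-1,0.028,-0.561,0.361,0,0,0,-1,0.028,-0.561,0.361,0,0,0,-1,0.028,-0.561,0.4,0,0,0,-1,0.028,-0.561,0.45,0,0,0,-1,0.028,-0.561,0.49,0,0,0,-1,0.028,-0.561,0.5,0,0,0])

```text
time_s: 13.7
position: [0.4798, -0.3239, 0.0474]
tool_rot: [[-0.991, -0.134, -0.006], [-0.134, 0.991, 0.006], [0.005, 0.007, -1.0]]
ft_force: [-0.6, 0.5, -1.9]
grip_width: 0.0856
gripper_force: 0.0
```

Run:
```python
from h import *
plan(((.4804,-.3253,.022),h[2]))
```

```text
t 13.7 pos [ 0.4798 -0.3239  0.0474] w 0.0856 gf 0.0 F [-0.6  0.5 -1.9]
[ 0.48  -0.325  0.022] shift [-0.001, -0.003, 0.051] turn [0.003, -0.002, 0.0] rows 1
```

>>> arm_command(commands=[-1,0,0,0.03,0,0,0,-1,0,0,0.05,0,0,0,-1,0,0,0.058,0,0,0,-1,0,0,0.058,0,0,0,1,0,0,0.058,0,0,0,1,0,0,0.058,0,0,0,1,0,0,0.058,0,0,0,1,0,0,0.058,0,0,0,1,0,0,0.058,0,0,0,1,0,0,0.058,0,0,0], newtons=60)

```text
time_s: 14.53
position: [0.4827, -0.3281, 0.0272]
tool_rot: [[-0.991, -0.133, 0.006], [-0.133, 0.991, -0.007], [-0.005, -0.007, -1.0]]
ft_force: [-1.4, -16.9, 20.8]
grip_width: 0.0121
gripper_force: 11.8
```

Run:
```python
from h import *
plan(hp(-95,0,170))
```

```text
t 14.53 pos [ 0.4827 -0.3281  0.0272] w 0.0121 gf 11.8 F [ -1.4 -16.9  20.8]
[0.473 0.026 0.17 ] shift [-0.077, 0.703, -0.29] turn [-0.003, 0.002, -0.0] rows 10
```

>>> arm_command(commands=[0.9,0,0,-0.01,0,0,0,0.5,0,0,-0.02,0,0,0,-1,0,0,-0.04,0,0,0,-1,0,0,-0.08,0,0,0,-1,0,0,-0.12,0,0,0,-1,0.02,0,-0.16,0,0,0,-1,0.02,0,-0.2,0,0,0,-1,0.02,0,-0.2,0,0,0,-1,0.02,0,-0.2,0,0,0])

```text
time_s: 15.28
position: [0.4712, -0.3277, 0.1241]
tool_rot: [[-0.991, -0.133, 0.001], [-0.133, 0.991, -0.001], [-0.001, -0.002, -1.0]]
ft_force: [0.1, 0.0, -1.3]
grip_width: 0.0855
gripper_force: 0.0
```

Run:
```python
from h import *
plan()
topcheck(.008)
d=wshot("w5"); cv2.imwrite("pics/w5.png",cv2.resize(d["image"][:,60:460,::-1],(600,576)))
```

```text
t 15.28 pos [ 0.4712 -0.3277  0.1241] w 0.0855 gf 0.0 F [ 0.1  0.  -1.3]
blob [238, 110, 47, 18, 585] world [0.8367 0.0568 0.008 ] H [269.1 -18.3   8. ]
blob [299, 130, 28, 28, 481] world [ 0.7498 -0.1194  0.008 ] H [ 159.5 -181.3    8. ]
blob [258, 186, 15, 16, 178] world [0.5789 0.0351 0.008 ] H [10.8 -5.4  8. ]
blob [158, 188, 17, 17, 209] world [0.564  0.3492 0.008 ] H [ 38.  307.9   8. ]
blob [223, 188, 17, 18, 265] world [0.568  0.1413 0.008 ] H [ 14.2 101.3   8. ]
```

View pics/w5.png

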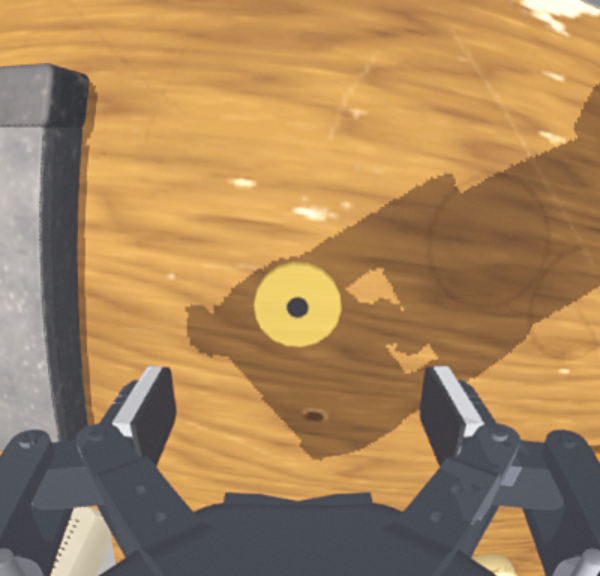

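Run:
```python
from h import *
d=dict(np.load("pics/w5.npz"))
p=wp2w(d,60+297.5/1.5,305/1.5,.008); print(p)
hsv=cv2.cvtColor(d["image"],cv2.COLOR_RGB2HSV)
d1=dict(np.load("pics/w1.npz")); d4=dict(np.load("pics/w4.npz"))
plan((np.array([p[0],p[1],.06]),h[2]),(np.array([p[0],p[1],.024]),h[2]))
```

```text
[ 0.47936444 -0.32699211  0.008     ]
t 15.38 pos [ 0.4708 -0.3271  0.1223] w 0.0854 gf 0.0 F [-0.4  0.3  0.4]
[ 0.479 -0.327  0.06 ] shift [-0.017, -0.002, 0.125] turn [0.001, -0.0, -0.0] rows 2
[ 0.479 -0.327  0.024] shift [-0.017, -0.002, 0.197] turn [0.001, -0.0, -0.0] rows 3
```

>>> arm_command(commands=[-0.35,-0.017,-0.001,0.05,0,0,0,-0.35,-0.017,-0.001,0.1,0,0,0,-0.35,-0.017,-0.001,0.14,0,0,0,-0.35,-0.017,-0.001,0.17,0,0,0,-0.35,-0.017,-0.001,0.19,0,0,0,-0.35,-0.017,-0.001,0.2,0,0,0,-0.35,-0.017,-0.001,0.207,0,0,0,-0.35,-0.017,-0.001,0.212,0,0,0,-0.35,-0.017,-0.001,0.212,0,0,0,-0.35,-0.017,-0.001,0.212,0,0,0], newtons=40)

```text
time_s: 16.22
position: [0.4798, -0.3271, 0.0176]
tool_rot: [[-0.991, -0.133, 0.001], [-0.133, 0.991, -0.001], [-0.001, -0.001, -1.0]]
ft_force: [-0.5, 0.1, 0.5]
grip_width: 0.0575
gripper_force: 0.0
```

>>> arm_command(commands=[1,0,0,0,0,0,0,1,0,0,0,0,0,0,1,0,0,0,0,0,0,1,0,0,0,0,0,0])

```text
time_s: 16.55
position: [0.4798, -0.3271, 0.0182]
tool_rot: [[-0.991, -0.133, 0.001], [-0.133, 0.991, -0.001], [-0.001, -0.001, -1.0]]
ft_force: [-1.0, 2.2, 5.8]
grip_width: 0.0474
gripper_force: 40.4
```

Run:
```python
from h import *
plan(hp(-95,0,170))
```

```text
t 16.55 pos [ 0.4798 -0.3271  0.0182] w 0.0474 gf 40.4 F [-1.   2.2  5.8]
[0.473 0.026 0.17 ] shift [-0.082, 0.702, -0.305] turn [-0.001, 0.0, -0.0] rows 10
```

>>> arm_command(commands=[1,0,0,-0.03,0,0,0,1,0,0,-0.09,0,0,0,1,0,0,-0.16,0,0,0,1,0,0,-0.23,0,0,0,1,-0.01,0.06,-0.29,0,0,0,1,-0.02,0.13,-0.305,0,0,0,1,-0.03,0.2,-0.305,0,0,0,1,-0.04,0.28,-0.305,0,0,0,1,-0.05,0.35,-0.305,0,0,0,1,-0.06,0.42,-0.305,0,0,0,1,-0.07,0.48,-0.305,0,0,0,1,-0.07,0.5,-0.305,0,0,0], newtons=50)

```text
time_s: 17.55
position: [0.4805, -0.0709, 0.1701]
tool_rot: [[-0.991, -0.136, 0.0], [-0.136, 0.991, 0.001], [-0.0, 0.001, -1.0]]
ft_force: [-0.2, 1.3, -0.4]
grip_width: 0.0474
gripper_force: 51.6
```

>>> arm_command(commands=[1,-0.004,0.06,0,0,0,0,1,-0.008,0.12,0,0,0,0,1,-0.012,0.17,0,0,0,0,1,-0.012,0.195,0,0,0,0,1,-0.012,0.202,0,0,0,0,1,-0.012,0.202,0.02,0,0,0,1,-0.012,0.202,0.04,0,0,0,1,-0.012,0.202,0.06,0,0,0,1,-0.012,0.202,0.07,0,0,0,1,-0.012,0.202,0.07,0,0,0,1,-0.012,0.202,0.07,0,0,0])

```text
time_s: 18.47
position: [0.4736, 0.0259, 0.1348]
tool_rot: [[-0.991, -0.133, 0.0], [-0.133, 0.991, -0.0], [-0.0, -0.0, -1.0]]
ft_force: [0.5, -0.4, -0.1]
grip_width: 0.0473
gripper_force: 51.7
```

Run:
```python
from h import *
plan(hp(-95,0,121.5))
```

```text
t 18.47 pos [0.4736 0.0259 0.1348] w 0.0473 gf 51.7 F [ 0.5 -0.4 -0.1]
[0.473 0.026 0.122] shift [0.0, 0.001, 0.027] turn [-0.0, 0.0, -0.001] rows 1
```

Lower and release, then back up behind it and shut the fingers.

>>> arm_command(commands=[1,0,0,0.012,0,0,0,1,0,0,0.022,0,0,0,1,0,0,0.027,0,0,0,1,0,0,0.027,0,0,0,-0.6,0,0,0.027,0,0,0,-0.6,0,0,0.027,0,0,0,-0.6,0,0,0.027,0,0,0,-0.6,0,0,0.0,0,0,0,-0.6,0,0,-0.055,0,0,0,1,0.06,0,-0.055,0,0,0,1,0.12,0,-0.055,0,0,0,1,0.13,0,-0.055,0,0,0])

```text
time_s: 19.47
position: [0.4053, 0.0182, 0.1621]
tool_rot: [[-0.991, -0.133, -0.002], [-0.133, 0.991, 0.0], [0.002, 0.001, -1.0]]
ft_force: [-1.0, -0.3, -0.6]
grip_width: 0.0327
gripper_force: 0.0
```

>>> arm_command(commands=[1,0,0,0,0,0,0,1,0,0,0,0,0,0,1,0,0,0,0,0,0,1,0,0,0,0,0,0])

```text
time_s: 19.8
position: [0.4099, 0.0178, 0.162]
tool_rot: [[-0.991, -0.133, 0.0], [-0.133, 0.991, -0.0], [-0.0, -0.0, -1.0]]
ft_force: [-0.4, -0.3, 0.2]
grip_width: 0.0002
gripper_force: 0.0
```

Run:
```python
from h import *
plan(hp(-158,0,126),hp(-30,0,127)); topcheck(.11)
```

```text
t 19.8 pos [0.4099 0.0178 0.162 ] w 0.0002 gf 0.0 F [-0.4 -0.3  0.2]
[0.411 0.018 0.126] shift [-0.002, -0.0, 0.072] turn [-0.0, 0.0, -0.0] rows 1
[0.538 0.035 0.127] shift [-0.258, 0.0, 0.07] turn [-0.0, 0.0, -0.0] rows 4
blob [238, 110, 46, 19, 636] world [0.8016 0.057  0.11  ] H [234.4 -13.4 110. ]
blob [299, 130, 28, 28, 483] world [ 0.7222 -0.1067  0.11  ] H [ 133.8 -165.1  110. ]
blob [258, 186, 15, 16, 177] world [0.5629 0.0374 0.11  ] H [ -4.8  -0.9 110. ]
blob [158, 188, 17, 17, 210] world [0.5489 0.33   0.11  ] H [ 20.5 290.9 110. ]
blob [223, 188, 17, 18, 264] world [0.5526 0.1363 0.11  ] H [ -1.8  98.4 110. ]
blob [264, 216, 11, 5, 28] world [0.4907 0.0219 0.11  ] H [-78.4  -6.7 110. ]
blob [292, 294, 17, 4, 32] world [ 0.2707 -0.0673  0.11  ] H [-308.3  -65.7  110. ]
```

Disc 2 is on the ledge as disc 1 was. Same push as before.

>>> arm_command(commands=[1,0,0,0.03,0,0,0,1,0,0,0.055,0,0,0,1,0,0,0.068,0,0,0,1,0,0,0.072,0,0,0,1,-0.02,0,0.072,0,0,0,1,-0.04,0,0.072,0,0,0,1,-0.055,0,0.072,0,0,0,1,-0.07,0,0.072,0,0,0,1,-0.085,0,0.072,0,0,0,1,-0.1,0,0.072,0,0,0,1,-0.115,0,0.072,0,0,0,1,-0.13,0,0.072,0,0,0])

```text
time_s: 20.85
position: [0.4739, 0.0266, 0.1262]
tool_rot: [[-0.991, -0.133, -0.0], [-0.133, 0.991, -0.0], [0.0, 0.0, -1.0]]
ft_force: [-2.8, -1.4, 3.5]
grip_width: 0.0002
gripper_force: 2.5
```

>>> arm_command(commands=[1,-0.015,0,0,0,0,0,1,-0.03,0,0,0,0,0,1,-0.045,0,-0.001,0,0,0,1,-0.06,0,-0.002,0,0,0,1,-0.075,0,-0.002,0,0,0,1,-0.09,0,-0.002,0,0,0,1,-0.1,0,-0.002,0,0,0,1,-0.11,0,-0.002,0,0,0,1,-0.118,0,-0.002,0,0,0,1,-0.124,0,-0.002,0,0,0,1,-0.128,0,-0.002,0,0,0,1,-0.128,0,-0.002,0,0,0])

```text
time_s: 21.85
position: [0.5373, 0.035, 0.1268]
tool_rot: [[-0.991, -0.133, 0.0], [-0.133, 0.991, 0.0], [-0.0, 0.0, -1.0]]
ft_force: [-0.3, -0.3, -0.0]
grip_width: -0.0002
gripper_force: 0.0
```

Run:
```python
from h import *
print(w2h(env.observe()["position"]));plan(hp(-150,0,300))
```

```text
[-3.040e+01  1.000e-01  1.268e+02]
t 21.85 pos [0.5373 0.035  0.1268] w -0.0002 gf 0.0 F [-0.3 -0.3 -0. ]
[0.419 0.019 0.3  ] shift [0.239, -0.0, -0.346] turn [0.0, 0.0, -0.0] rows 6
```

>>> arm_command(commands=[1,0.01,0,-0.05,0,0,0,1,0.05,0,-0.12,0,0,0,-1,0.1,0,-0.2,0,0,0,-1,0.15,0,-0.27,0,0,0,-1,0.18,0,-0.33,0,0,0,-1,0.18,0,-0.36,0,0,0,-1,0.18,0,-0.36,0,0,0,-1,0.18,0,-0.36,0,0,0])

```text
time_s: 22.52
position: [0.4476, 0.023, 0.3072]
tool_rot: [[-0.991, -0.133, 0.001], [-0.133, 0.991, -0.0], [-0.001, -0.0, -1.0]]
ft_force: [0.4, -0.2, -0.5]
grip_width: 0.0723
gripper_force: 0.0
```

Run:
```python
from h import *
d=wshot("w6")
c=w2wp(d,H2w(h,(-20,0,100))).astype(int)
x0,y0=c[0]-60,c[1]-60
cv2.imwrite("pics/w6.png",cv2.resize(d["image"][y0:y0+120,x0:x0+120,::-1],None,fx=4,fy=4,interpolation=cv2.INTER_CUBIC)); topcheck(.008)
plan(((.564,.3492,.12),h[2]),((.564,.3492,.0165),h[2]))
```

```text
blob [238, 110, 47, 19, 604] world [0.8358 0.0568 0.008 ] H [268.3 -18.2   8. ]
blob [299, 130, 28, 28, 486] world [ 0.7495 -0.1195  0.008 ] H [ 159.2 -181.4    8. ]
blob [259, 186, 13, 11, 84] world [0.59   0.0341 0.008 ] H [21.7 -7.9  8. ]
blob [158, 188, 17, 17, 211] world [0.5644 0.3492 0.008 ] H [ 38.3 307.8   8. ]
blob [223, 188, 17, 18, 265] world [0.5678 0.1412 0.008 ] H [ 13.9 101.3   8. ]
blob [289, 293, 20, 5, 38] world [ 0.2651 -0.0754  0.008 ] H [-315.  -73.    8.]
t 22.62 pos [0.4475 0.0231 0.3057] w 0.0848 gf 0.0 F [-0.2 -0.4 -1. ]
[0.564 0.349 0.12 ] shift [-0.319, 0.615, 0.371] turn [0.0, -0.001, -0.0] rows 10
[0.564 0.349 0.016] shift [-0.319, 0.615, 0.578] turn [0.0, -0.001, -0.0] rows 11
```

View pics/w6.png

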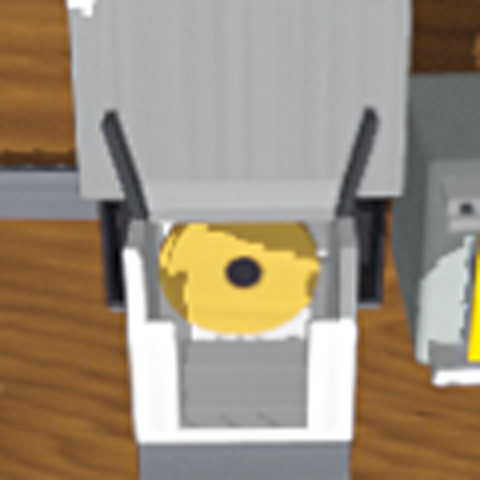

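>>> arm_command(commands=[-0.35,-0.319,0.615,0.1,0,0,0,-0.35,-0.319,0.615,0.1,0,0,0,-0.35,-0.319,0.615,0.1,0,0,0,-0.35,-0.319,0.615,0.1,0,0,0,-0.35,-0.319,0.615,0.1,0,0,0,-0.35,-0.319,0.615,0.1,0,0,0,-0.35,-0.319,0.615,0.25,0,0,0,-0.35,-0.319,0.615,0.37,0,0,0,-0.35,-0.319,0.615,0.37,0,0,0,-0.35,-0.319,0.615,0.37,0,0,0,-0.35,-0.319,0.615,0.37,0,0,0,-0.35,-0.319,0.615,0.37,0,0,0])

```text
time_s: 23.62
position: [0.5632, 0.3494, 0.1167]
tool_rot: [[-0.991, -0.135, -0.009], [-0.135, 0.991, -0.003], [0.009, -0.002, -1.0]]
ft_force: [-0.9, -0.2, 0.7]
grip_width: 0.0575
gripper_force: 0.0
```

Run:
```python
from h import *
d=wshot("w7"); hsv=cv2.cvtColor(d["image"],cv2.COLOR_RGB2HSV); m=cv2.inRange(hsv,(17,90,80),(29,255,255))
n,l,s,c=cv2.connectedComponentsWithStats(m)
for i in range(1,n):
    if s[i,4]>150: print(s[i].tolist(),c[i],wp2w(d,*c[i],.008).round(4))
plan(((.564,.3492,.0165),h[2]))
```

```text
[340, 0, 57, 41, 1747] [368.89410418  18.32283915] [0.4009 0.4163 0.008 ]
[97, 3, 53, 52, 1796] [121.70267261  30.43875278] [0.4354 0.2167 0.008 ]
[331, 86, 58, 61, 2544] [359.32743711 115.51415094] [0.4836 0.4196 0.008 ]
[227, 168, 62, 60, 2721] [257.61815509 197.32083793] [0.5633 0.3478 0.008 ]
[397, 221, 42, 68, 1351] [419.91857883 254.93338268] [0.6018 0.5169 0.008 ]
[89, 252, 43, 36, 869] [107.32796318 267.62255466] [0.659 0.207 0.008]
[0, 315, 37, 69, 1536] [ 14.20052083 353.22591146] [ 0.8982 -0.0231  0.008 ]
t 23.67 pos [0.5642 0.3489 0.1202] w 0.0578 gf 0.0 F [-0.   0.6  0.7]
[0.564 0.349 0.016] shift [-0.0, 0.001, 0.207] turn [-0.001, -0.002, 0.0] rows 3
```

>>> arm_command(commands=[-0.35,0,-0.001,0.05,0,0,0,-0.35,0,-0.001,0.1,0,0,0,-0.35,0,-0.001,0.14,0,0,0,-0.35,0,-0.001,0.17,0,0,0,-0.35,0,-0.001,0.19,0,0,0,-0.35,0,-0.001,0.202,0,0,0,-0.35,0,-0.001,0.206,0,0,0,-0.35,0,-0.001,0.206,0,0,0,1,0,-0.001,0.206,0,0,0,1,0,-0.001,0.206,0,0,0,1,0,-0.001,0.206,0,0,0,1,0,-0.001,0.206,0,0,0], newtons=40)

```text
time_s: 24.67
position: [0.5655, 0.3486, 0.0209]
tool_rot: [[-0.991, -0.133, 0.002], [-0.133, 0.991, 0.001], [-0.003, 0.0, -1.0]]
ft_force: [-0.2, -0.8, 6.3]
grip_width: 0.0467
gripper_force: 40.2
```

Run:
```python
from h import *
plan(hp(-95,0,200))
```

```text
t 24.67 pos [0.5655 0.3486 0.0209] w 0.0467 gf 40.2 F [-0.2 -0.8  6.3]
[0.473 0.026 0.2  ] shift [0.268, -0.614, -0.359] turn [0.0, 0.001, -0.0] rows 10
```

>>> arm_command(commands=[1,0,0,-0.02,0,0,0,1,0,0,-0.07,0,0,0,1,0,0,-0.14,0,0,0,1,0,0,-0.21,0,0,0,1,0,0,-0.28,0,0,0,1,0.01,-0.03,-0.34,0,0,0,1,0.04,-0.09,-0.36,0,0,0,1,0.07,-0.16,-0.36,0,0,0,1,0.1,-0.22,-0.36,0,0,0,1,0.13,-0.29,-0.36,0,0,0,1,0.15,-0.34,-0.36,0,0,0,1,0.15,-0.34,-0.36,0,0,0], newtons=50)

```text
time_s: 25.67
position: [0.5122, 0.1664, 0.2004]
tool_rot: [[-0.992, -0.13, 0.001], [-0.13, 0.992, -0.001], [-0.001, -0.001, -1.0]]
ft_force: [0.6, 1.6, -0.5]
grip_width: 0.0467
gripper_force: 51.4
```

Run:
```python
from h import *
plan(hp(-95,0,200),hp(-95,0,135),hp(-95,0,123))
```

```text
t 25.67 pos [0.5122 0.1664 0.2004] w 0.0467 gf 51.4 F [ 0.6  1.6 -0.5]
[0.473 0.026 0.2  ] shift [0.113, -0.268, 0.001] turn [-0.001, 0.0, -0.002] rows 4
[0.473 0.026 0.135] shift [0.113, -0.268, 0.131] turn [-0.001, 0.0, -0.002] rows 4
[0.473 0.026 0.123] shift [0.113, -0.268, 0.155] turn [-0.001, 0.0, -0.002] rows 4
```

>>> arm_command(commands=[1,0.025,-0.06,0,0,0,0,1,0.05,-0.12,0,0,0,0,1,0.075,-0.18,0,0,0,0,1,0.1,-0.24,0,0,0,0,1,0.115,-0.27,0,0,0,0,1,0.115,-0.272,0.04,0,0,0,1,0.115,-0.272,0.08,0,0,0,1,0.115,-0.272,0.11,0,0,0,1,0.115,-0.272,0.13,0,0,0,1,0.115,-0.272,0.13,0,0,0,1,0.115,-0.272,0.13,0,0,0])

```text
time_s: 26.58
position: [0.4746, 0.0279, 0.1346]
tool_rot: [[-0.991, -0.134, 0.0], [-0.134, 0.991, 0.0], [-0.0, 0.0, -1.0]]
ft_force: [0.2, 0.2, -0.5]
grip_width: 0.0466
gripper_force: 51.5
```

Run:
```python
from h import *
plan(hp(-95,0,124))
```

```text
t 26.58 pos [0.4746 0.0279 0.1346] w 0.0466 gf 51.5 F [ 0.2  0.2 -0.5]
[0.473 0.026 0.124] shift [0.003, -0.003, 0.021] turn [0.0, 0.0, -0.0] rows 1
```

>>> arm_command(commands=[1,0.003,-0.003,0.01,0,0,0,1,0.003,-0.003,0.018,0,0,0,1,0.003,-0.003,0.021,0,0,0,1,0.003,-0.003,0.021,0,0,0,-0.6,0.003,-0.003,0.021,0,0,0,-0.6,0.003,-0.003,0.021,0,0,0,-0.6,0.003,-0.003,0.021,0,0,0,-0.6,0.003,-0.003,0.0,0,0,0,-0.6,0.003,-0.003,-0.055,0,0,0,1,0.06,-0.003,-0.055,0,0,0,1,0.12,-0.003,-0.055,0,0,0,1,0.13,-0.003,-0.055,0,0,0])

```text
time_s: 27.58
position: [0.4064, 0.0178, 0.1616]
tool_rot: [[-0.991, -0.133, -0.002], [-0.133, 0.991, 0.0], [0.002, 0.001, -1.0]]
ft_force: [0.2, 0.1, 0.3]
grip_width: 0.0324
gripper_force: 0.0
```

>>> arm_command(commands=[1,0,0,0,0,0,0,1,0,0,0,0,0,0,1,0,0,0,0,0,0,1,0,0,0,0,0,0])

```text
time_s: 27.92
position: [0.411, 0.0174, 0.1615]
tool_rot: [[-0.991, -0.133, 0.0], [-0.133, 0.991, -0.0], [-0.0, -0.0, -1.0]]
ft_force: [0.2, 0.1, 0.1]
grip_width: 0.0001
gripper_force: 0.0
```

Run:
```python
from h import *
plan(hp(-158,0,126),hp(-30,0,127)); topcheck(.11)
```

```text
t 27.92 pos [0.411  0.0174 0.1615] w 0.0001 gf 0.0 F [0.2 0.1 0.1]
[0.411 0.018 0.126] shift [-0.0, 0.001, 0.071] turn [-0.0, 0.0, -0.0] rows 1
[0.538 0.035 0.127] shift [-0.256, 0.001, 0.069] turn [-0.0, 0.0, -0.0] rows 4
blob [238, 110, 46, 19, 626] world [0.8012 0.0567 0.11  ] H [234.  -13.7 110. ]
blob [299, 130, 28, 28, 483] world [ 0.7219 -0.1067  0.11  ] H [ 133.6 -165.   110. ]
blob [256, 186, 17, 17, 195] world [0.5611 0.0385 0.11  ] H [ -6.4   0.4 110. ]
blob [223, 188, 17, 18, 264] world [0.5526 0.1363 0.11  ] H [ -1.8  98.4 110. ]
blob [292, 294, 17, 4, 34] world [ 0.2708 -0.0701  0.11  ] H [-308.6  -68.5  110. ]
```

>>> arm_command(commands=[-1,0,0,-0.1,0,0,0,-1,0,0,-0.2,0,0,0,-1,0,0,-0.2,0,0,0,-1,0,0,-0.2,0,0,0,-1,0,0,-0.2,0,0,0,-1,0,0,-0.2,0,0,0])

```text
time_s: 28.47
position: [0.4098, 0.0176, 0.2604]
tool_rot: [[-0.991, -0.133, -0.002], [-0.133, 0.991, 0.001], [0.002, 0.001, -1.0]]
ft_force: [0.0, 0.2, 0.6]
grip_width: 0.0719
gripper_force: 0.0
```

Run:
```python
from h import *
d=wshot("w8"); hsv=cv2.cvtColor(d["image"],cv2.COLOR_RGB2HSV); m=cv2.inRange(hsv,(17,90,80),(29,255,255))
n,l,s,c=cv2.connectedComponentsWithStats(m)
for i in range(1,n):
    if s[i,4]>150: print(s[i].tolist(),c[i],"z110",w2h(wp2w(d,*c[i],.11)))
sc=optics.get_image("scene"); np.savez("pics/sc8.npz",**sc); print(w2top(sc,H2w(h,(-95,0,106))),w2top(sc,H2w(h,(0,0,95))))
```

```text
[483, 177, 20, 28, 390] [492.71282051 190.23846154] z110 [-152.4  287.9  110. ]
[379, 180, 31, 33, 750] [393.76       196.08533333] z110 [-145.5  140.8  110. ]
[235, 218, 47, 44, 1542] [257.91699092 239.32425422] z110 [-98.9  -1.3 110. ]
[469, 225, 20, 26, 350] [478.72857143 237.82285714] z110 [-88.3 282.7 110. ]
[473, 279, 25, 37, 346] [485.77745665 297.66184971] z110 [ 17.8 344.1 110. ]
[236, 291, 43, 25, 825] [257.48606061 301.52363636] z110 [-17.2  -1.8 110. ]
[318, 292, 20, 31, 469] [326.8358209 307.108742 ] z110 [ -5.6  81.2 110. ]
[134, 331, 19, 25, 242] [141.9338843  342.07024793] z110 [  67.6 -161.5  110. ]
[302.43405605 190.8541449 ] [275.01293599 188.25191464]
```

>>> arm_command(commands=[1,0,0,0.06,0,0,0,1,0,0,0.12,0,0,0,1,0,0,0.17,0,0,0,1,0,0,0.2,0,0,0,1,0,0,0.2,0,0,0,1,0,0,0.2,0,0,0,1,0,0,0.2,0,0,0,1,0,0,0.2,0,0,0])

```text
time_s: 29.23
position: [0.4106, 0.0173, 0.1624]
tool_rot: [[-0.991, -0.133, 0.002], [-0.133, 0.991, -0.0], [-0.002, -0.001, -1.0]]
ft_force: [0.8, 0.5, -0.4]
grip_width: 0.0001
gripper_force: 0.0
```

>>> arm_command(commands=[1,0,0.001,0.03,0,0,0,1,0,0.001,0.055,0,0,0,1,0,0.001,0.067,0,0,0,1,0,0.001,0.071,0,0,0,1,-0.02,0.001,0.071,0,0,0,1,-0.04,0.001,0.071,0,0,0,1,-0.055,0.001,0.071,0,0,0,1,-0.07,0.001,0.071,0,0,0,1,-0.085,0.001,0.071,0,0,0,1,-0.1,0.001,0.071,0,0,0,1,-0.115,0.001,0.071,0,0,0,1,-0.13,0.001,0.071,0,0,0])

```text
time_s: 30.23
position: [0.4747, 0.0267, 0.1263]
tool_rot: [[-0.991, -0.133, -0.001], [-0.133, 0.991, -0.0], [0.001, -0.0, -1.0]]
ft_force: [-8.3, -0.7, 7.1]
grip_width: 0.0002
gripper_force: 5.5
```

Run:
```python
from h import *
print(w2h(env.observe()["position"])); plan(hp(-30,0,127))
```

```text
[-93.6   0.3 126.3]
t 30.23 pos [0.4747 0.0267 0.1263] w 0.0002 gf 5.5 F [-8.3 -0.7  7.1]
[0.538 0.035 0.127] shift [-0.127, -0.0, -0.002] turn [-0.0, -0.0, -0.0] rows 2
```

>>> arm_command(commands=[1,-0.015,0,0,0,0,0,1,-0.03,0,0,0,0,0,1,-0.045,0,-0.001,0,0,0,1,-0.06,0,-0.002,0,0,0,1,-0.075,0,-0.002,0,0,0,1,-0.09,0,-0.002,0,0,0,1,-0.1,0,-0.002,0,0,0,1,-0.11,0,-0.002,0,0,0,1,-0.118,0,-0.002,0,0,0,1,-0.124,0,-0.002,0,0,0,1,-0.128,0,-0.002,0,0,0,1,-0.128,0,-0.002,0,0,0])

```text
time_s: 31.23
position: [0.5384, 0.0352, 0.1267]
tool_rot: [[-0.991, -0.133, -0.0], [-0.133, 0.991, 0.0], [0.0, 0.0, -1.0]]
ft_force: [0.2, 1.0, 0.5]
grip_width: 0.0002
gripper_force: 0.0
```

>>> arm_command(commands=[1,0.01,0,-0.05,0,0,0,1,0.05,0,-0.12,0,0,0,-1,0.1,0,-0.2,0,0,0,-1,0.15,0,-0.27,0,0,0,-1,0.18,0,-0.33,0,0,0,-1,0.18,0,-0.36,0,0,0,-1,0.18,0,-0.36,0,0,0,-1,0.18,0,-0.36,0,0,0,-1,0.18,0,-0.36,0,0,0])

```text
time_s: 31.98
position: [0.4485, 0.0232, 0.3057]
tool_rot: [[-0.991, -0.133, -0.002], [-0.133, 0.991, 0.001], [0.002, 0.001, -1.0]]
ft_force: [-0.5, 0.4, -1.0]
grip_width: 0.0831
gripper_force: 0.0
```

Run:
```python
from h import *
d=wshot("w9")
c=w2wp(d,H2w(h,(-20,0,100))).astype(int)
x0,y0=c[0]-60,c[1]-60
a=d["image"][y0:y0+120,x0:x0+140,::-1]; b=dict(np.load("pics/w6.npz"))
c=w2wp(b,H2w(h,(-20,0,100))).astype(int)
cv2.imwrite("pics/w9.png",cv2.resize(a,None,fx=4,fy=4,interpolation=cv2.INTER_CUBIC))
hsv=cv2.cvtColor(d["image"],cv2.COLOR_RGB2HSV); m=cv2.inRange(hsv,(17,90,80),(29,255,255))
n,l,s,c=cv2.connectedComponentsWithStats(m)
for i in range(1,n):
    if s[i,4]>150: print(s[i].tolist(),c[i],"z100",w2h(wp2w(d,*c[i],.10)))
plan(hp(0,97,200),hp(0,97,121))
```

```text
[370, 147, 30, 33, 682] [384.37683284 162.92961877] z100 [-130.2  151.1  100. ]
[471, 148, 20, 28, 383] [480.38381201 161.78328982] z100 [-137.7  308.8  100. ]
[460, 196, 20, 26, 362] [469.38950276 208.33425414] z100 [-68.9 303.5 100. ]
[237, 243, 41, 34, 1100] [257.12727273 258.38909091] z100 [ -4.7  -2.  100. ]
[315, 245, 31, 56, 920] [329.07065217 266.21304348] z100 [  9.2  92.9 100. ]
[468, 252, 23, 37, 345] [479.63188406 270.89275362] z100 [ 44.  367.9 100. ]
[169, 292, 16, 33, 357] [176.83193277 307.67507003] z100 [  82.9 -118.7  100. ]
t 32.03 pos [0.4485 0.0232 0.3055] w 0.0853 gf 0.0 F [-0.4 -0.4  0.1]
[0.555 0.135 0.2  ] shift [-0.241, 0.193, 0.21] turn [0.001, -0.001, -0.0] rows 5
[0.555 0.135 0.121] shift [-0.241, 0.193, 0.368] turn [0.001, -0.001, -0.0] rows 6
```

View pics/w9.png

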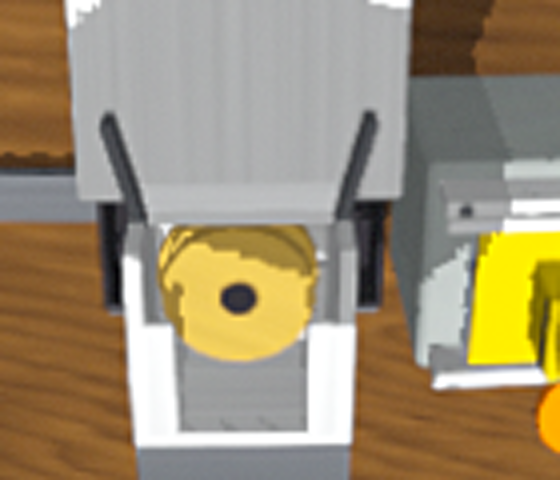

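Run:
```python
from h import *
d=dict(np.load("pics/w9.npz")); c=w2wp(d,H2w(h,(-20,0,100))).astype(int); x0,y0=c-60
f=lambda u,v,z:w2h(wp2w(d,x0+(u+.5)/4-.5,y0+(v+.5)/4-.5,z))
for n,u,v in (("bore",238,297),("back",240,360),("left",160,290),("right",317,285),("front",240,232)): print(n,f(u,v,.1005),f(u,v,.1085))
```

```text
bore [ -1.3  -2.  100.5] [ -6.1  -1.9 108.5]
back [ 23.1  -1.3 100.5] [ 17.8  -1.3 108.5]
left [ -3.7 -26.8 100.5] [ -8.5 -26.2 108.5]
right [ -5.7  23.2 100.5] [-10.3  22.6 108.5]
front [-24.9  -1.3 100.5] [-29.1  -1.3 108.5]
```

Three are stacked flat. Next is the catch lug.

>>> arm_command(commands=[-0.2,-0.241,0.193,0.21,0,0,0,-0.2,-0.241,0.193,0.21,0,0,0,-0.2,-0.241,0.193,0.21,0,0,0,-0.2,-0.241,0.193,0.21,0,0,0,-0.2,-0.241,0.193,0.21,0,0,0,-0.2,-0.241,0.193,0.21,0,0,0,-0.2,-0.241,0.193,0.25,0,0,0,-0.2,-0.241,0.193,0.3,0,0,0,-0.2,-0.241,0.193,0.335,0,0,0,-0.2,-0.241,0.193,0.352,0,0,0,-0.2,-0.241,0.193,0.357,0,0,0,-0.2,-0.241,0.193,0.357,0,0,0])

```text
time_s: 33.03
position: [0.5552, 0.1346, 0.1284]
tool_rot: [[-0.991, -0.133, -0.001], [-0.133, 0.991, -0.0], [0.001, 0.0, -1.0]]
ft_force: [0.3, 0.5, 0.3]
grip_width: 0.0513
gripper_force: 0.0
```

>>> arm_command(commands=[1,0,0,0,0,0,0,1,0,0,0,0,0,0,1,0,0,0,0,0,0,1,0,0,0,0,0,0,1,0,0,0,0,0,0,1,0,0,0,0,0,0], newtons=40)

```text
time_s: 33.53
position: [0.5554, 0.136, 0.1296]
tool_rot: [[-0.991, -0.134, 0.002], [-0.134, 0.991, 0.002], [-0.002, 0.002, -1.0]]
ft_force: [-1.8, 6.5, 4.5]
grip_width: 0.0088
gripper_force: 43.4
```

Run:
```python
from h import *
print(w2h(env.observe()["position"])); plan(hp(0,154,126))
```

```text
[  1.   97.7 129.6]
t 33.53 pos [0.5554 0.136  0.1296] w 0.0088 gf 43.4 F [-1.8  6.5  4.5]
[0.547 0.192 0.126] shift [0.002, 0.113, 0.007] turn [0.001, 0.001, 0.0] rows 2
```

>>> arm_command(commands=[1,0,0.025,0,0,0,0,1,0,0.05,0,0,0,0,1,0,0.075,0,0,0,0,1,0,0.095,0,0,0,0,1,0,0.108,0,0,0,0,1,0,0.114,0,0,0,0,1,0,0.118,0,0,0,0,1,0,0.118,0,0,0,0,1,0,0.118,0,0,0,0])

```text
time_s: 34.28
position: [0.5475, 0.1909, 0.1296]
tool_rot: [[-0.991, -0.134, 0.001], [-0.134, 0.991, -0.006], [0.0, -0.006, -1.0]]
ft_force: [-3.3, -15.5, 7.0]
grip_width: 0.0091
gripper_force: 44.0
```

Run:
```python
from h import *
print(w2h(env.observe()["position"])); plan()
```

```text
[  0.5 153.2 129.6]
t 34.28 pos [0.5475 0.1909 0.1296] w 0.0091 gf 44.0 F [ -3.3 -15.5   7. ]
```

>>> arm_command(commands=[1,0,-0.004,0,0,0,0,-0.2,0,-0.004,0,0,0,0,-0.2,0,-0.004,0,0,0,0,-0.2,0,-0.004,0,0,0,0,-0.2,0,-0.004,0,0,0,0,-0.2,0,-0.004,-0.06,0,0,0,-0.2,0,-0.004,-0.12,0,0,0,1,0,-0.06,-0.12,0,0,0,1,0,-0.115,-0.12,0,0,0,1,0,-0.115,-0.12,0,0,0,1,0,-0.115,-0.12,0,0,0,1,0,-0.115,-0.12,0,0,0])

```text
time_s: 35.28
position: [0.5549, 0.1367, 0.1884]
tool_rot: [[-0.991, -0.133, -0.0], [-0.133, 0.991, 0.0], [0.0, 0.0, -1.0]]
ft_force: [0.2, 0.4, -0.0]
grip_width: -0.0001
gripper_force: 0.0
```

Run:
```python
from h import *
print(w2h(env.observe()["position"])); plan(hp(0,98,125),hp(0,98,104))
```

```text
[  0.6  98.5 188.4]
t 35.28 pos [0.5549 0.1367 0.1884] w -0.0001 gf 0.0 F [ 0.2  0.4 -0. ]
[0.554 0.136 0.125] shift [0.001, -0.001, 0.127] turn [0.0, -0.0, -0.0] rows 2
[0.554 0.136 0.104] shift [0.001, -0.001, 0.169] turn [0.0, -0.0, -0.0] rows 3
```

>>> arm_command(commands=[1,0,0,0.06,0,0,0,1,0,0,0.11,0,0,0,1,0,0,0.13,0,0,0,1,0,0,0.14,0,0,0,1,0,0,0.146,0,0,0,1,0,0,0.152,0,0,0,1,0,0,0.157,0,0,0,1,0,0,0.162,0,0,0,1,0,0,0.166,0,0,0,1,0,0,0.168,0,0,0,1,0,0,0.169,0,0,0,1,0,0,0.169,0,0,0])

```text
time_s: 36.28
position: [0.5554, 0.1367, 0.106]
tool_rot: [[-0.991, -0.134, 0.002], [-0.134, 0.991, 0.0], [-0.002, 0.0, -1.0]]
ft_force: [-6.0, 1.7, 12.3]
grip_width: 0.0002
gripper_force: 5.9
```

>>> arm_command(commands=[1,0,0,0.002,0,0,0,1,0,0,0.004,0,0,0,1,0,0,0.004,0,0,0])

```text
time_s: 36.53
position: [0.5555, 0.1368, 0.1058]
tool_rot: [[-0.991, -0.134, 0.004], [-0.134, 0.991, 0.0], [-0.004, -0.0, -1.0]]
ft_force: [-11.9, 0.8, 28.0]
grip_width: -0.0002
gripper_force: 13.7
```

>>> arm_command(commands=[1,0,0,-0.04,0,0,0,1,0,0,-0.1,0,0,0,-0.2,0,0,-0.16,0,0,0,-0.2,0,0,-0.16,0,0,0,-0.2,0,0,-0.16,0,0,0,-0.2,0,0.05,-0.16,0,0,0,-0.2,0,0.1,-0.16,0,0,0,-0.2,0,0.11,-0.16,0,0,0,-0.2,0,0.11,-0.16,0,0,0,-0.2,0,0.11,-0.16,0,0,0])

```text
time_s: 37.37
position: [0.5476, 0.1906, 0.1813]
tool_rot: [[-0.991, -0.134, -0.001], [-0.134, 0.991, -0.001], [0.001, -0.0, -1.0]]
ft_force: [0.6, -0.3, -0.2]
grip_width: 0.0515
gripper_force: 0.0
```

Run:
```python
from h import *
print(w2h(env.observe()["position"])); plan(hp(0,153,126)); topcheck(.08)
```

```text
[  0.5 152.9 181.3]
t 37.37 pos [0.5476 0.1906 0.1813] w 0.0515 gf 0.0 F [ 0.6 -0.3 -0.2]
[0.547 0.191 0.126] shift [0.001, 0.0, 0.111] turn [-0.0, -0.001, 0.0] rows 2
blob [238, 110, 46, 19, 625] world [0.8113 0.0563 0.08  ] H [243.9 -15.4  80. ]
blob [299, 130, 28, 28, 482] world [ 0.7301 -0.1105  0.08  ] H [ 141.2 -169.9   80. ]
blob [256, 189, 17, 14, 176] world [0.5606 0.0391 0.08  ] H [-6.8  1.  80. ]
blob [205, 196, 17, 12, 130] world [0.5368 0.19   0.08  ] H [-10.2 153.8  80. ]
blob [289, 293, 20, 5, 38] world [ 0.2683 -0.0679  0.08  ] H [-310.8  -66.    80. ]
```

Run:
```python
from h import *
d=optics.get_image("top")
for z in (100,92,30,15): print(z,w2top(d,H2w(h,(0,0,z))),[np.linalg.norm(w2top(d,H2w(h,(0,25,z)))-w2top(d,H2w(h,(0,-25,z))))])
cv2.imwrite("pics/t9.png",cv2.resize(d["image"][165:235,220:310,::-1],None,fx=8,fy=8,interpolation=cv2.INTER_CUBIC))
```

```text
100 [263.73415862 192.94329075] [np.float64(16.610163083203766)]
92 [263.66992836 193.35808774] [np.float64(16.517855553145356)]
30 [263.19537035 196.42276823] [np.float64(15.835822450293858)]
15 [263.08639242 197.12654416] [np.float64(15.679192453160946)]
```

View pics/t9.png

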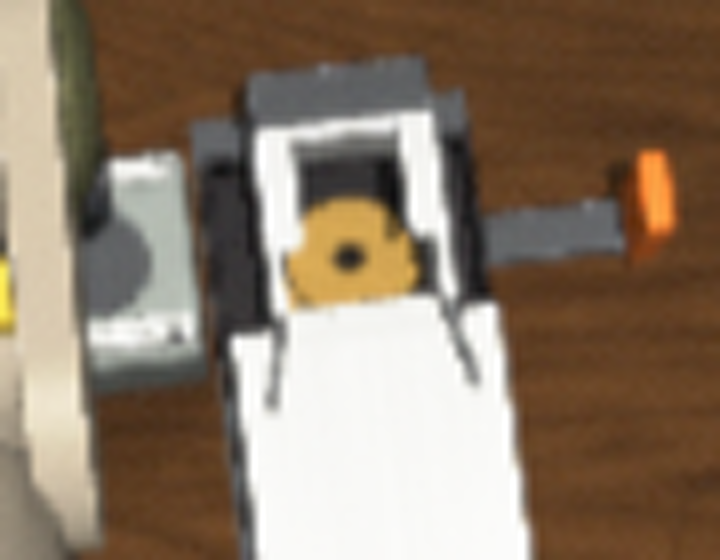

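The discs have dropped: the dark drawer shows below, and the bore at (348,257) matches a disc low in the drawer. Now I'll shut the catch.

>>> arm_command(commands=[-0.2,0,0,0.04,0,0,0,-0.2,0,0,0.08,0,0,0,-0.2,0,0,0.1,0,0,0,-0.2,0,0,0.107,0,0,0,-0.2,0,0,0.107,0,0,0,1,0,0,0.107,0,0,0,1,0,0,0.107,0,0,0,1,0,0,0.107,0,0,0,1,0,0,0.107,0,0,0,1,0,0,0.107,0,0,0,1,0,0,0.107,0,0,0])

```text
time_s: 38.38
position: [0.548, 0.1908, 0.1294]
tool_rot: [[-0.991, -0.134, 0.002], [-0.134, 0.991, -0.0], [-0.002, -0.0, -1.0]]
ft_force: [-0.6, -1.4, 5.6]
grip_width: 0.0093
gripper_force: 42.2
```

>>> arm_command(commands=[1,0,-0.025,0,0,0,0,1,0,-0.05,0,0,0,0,1,0,-0.075,0,0,0,0,1,0,-0.095,0,0,0,0,1,0,-0.108,0,0,0,0,1,0,-0.113,0,0,0,0,1,0,-0.116,0,0,0,0,1,0,-0.116,0,0,0,0,1,0,-0.116,0,0,0,0])

```text
time_s: 39.13
position: [0.5559, 0.1359, 0.1295]
tool_rot: [[-0.991, -0.134, 0.003], [-0.134, 0.991, 0.006], [-0.004, 0.005, -1.0]]
ft_force: [1.3, 15.9, 6.8]
grip_width: 0.0092
gripper_force: 42.3
```

Run:
```python
from h import *
print(w2h(env.observe()["position"])); plan()
```

```text
[  1.5  97.6 129.5]
t 39.13 pos [0.5559 0.1359 0.1295] w 0.0092 gf 42.3 F [ 1.3 15.9  6.8]
```

>>> arm_command(commands=[1,0,0.004,0,0,0,0,-0.2,0,0.004,0,0,0,0,-0.2,0,0.004,0,0,0,0,-0.2,0,0.004,0,0,0,0,-0.2,0,0.004,0,0,0,0,-0.2,0,0.004,-0.06,0,0,0,-0.2,0,0.004,-0.12,0,0,0,-0.2,0,0.004,-0.14,0,0,0,-0.2,0,-0.06,-0.14,0,0,0,-0.2,0,-0.14,-0.14,0,0,0,-0.2,0,-0.2,-0.14,0,0,0,-0.2,0,-0.2,-0.14,0,0,0])

```text
time_s: 40.13
position: [0.5693, 0.0294, 0.198]
tool_rot: [[-0.992, -0.129, -0.0], [-0.129, 0.992, -0.001], [0.0, -0.001, -1.0]]
ft_force: [0.3, 0.0, -0.4]
grip_width: 0.0516
gripper_force: 0.0
```

Run:
```python
from h import *
print(w2h(env.observe()["position"])); plan(hp(0,-116,180),hp(0,-116,79))
```

```text
[  0.5  -9.8 198. ]
t 40.13 pos [0.5693 0.0294 0.198 ] w 0.0516 gf 0.0 F [ 0.3  0.  -0.4]
[ 0.583 -0.076  0.18 ] shift [-0.0, -0.212, 0.036] turn [-0.001, -0.0, -0.002] rows 3
[ 0.583 -0.076  0.079] shift [-0.0, -0.212, 0.238] turn [-0.001, -0.0, -0.002] rows 4
```

>>> arm_command(commands=[-0.2,0,-0.07,0.0,0,0,0,-0.2,0,-0.14,0.0,0,0,0,-0.2,0,-0.2,0.0,0,0,0,-0.2,0,-0.213,0.0,0,0,0,-0.2,0,-0.213,0.03,0,0,0,-0.2,0,-0.213,0.1,0,0,0,-0.2,0,-0.213,0.17,0,0,0,-0.2,0,-0.213,0.22,0,0,0,-0.2,0,-0.213,0.236,0,0,0,-0.2,0,-0.213,0.236,0,0,0,-0.2,0,-0.213,0.236,0,0,0])

```text
time_s: 41.05
position: [0.5834, -0.0711, 0.0814]
tool_rot: [[-0.991, -0.133, 0.001], [-0.133, 0.991, -0.0], [-0.001, -0.0, -1.0]]
ft_force: [-0.3, 0.1, 0.5]
grip_width: 0.0512
gripper_force: 0.0
```

>>> arm_command(commands=[1,0,0,0,0,0,0,1,0,0,0,0,0,0,1,0,0,0,0,0,0,1,0,0,0,0,0,0,1,0,0,0,0,0,0,1,0,0,0,0,0,0])

```text
time_s: 41.55
position: [0.5842, -0.0756, 0.0824]
tool_rot: [[-0.991, -0.133, 0.004], [-0.133, 0.991, -0.008], [-0.003, -0.008, -1.0]]
ft_force: [-1.1, -21.9, 3.0]
grip_width: 0.0115
gripper_force: 44.2
```

Run:
```python
from h import *
print(w2h(env.observe()["position"])); plan(hp(0,-223,79))
```

```text
[   1.2 -115.8   82.4]
t 41.55 pos [ 0.5842 -0.0756  0.0824] w 0.0115 gf 44.2 F [ -1.1 -21.9   3. ]
[ 0.597 -0.182  0.079] shift [0.002, -0.214, 0.009] turn [-0.004, 0.002, -0.0] rows 3
```

>>> arm_command(commands=[1,0,-0.015,0,0,0,0,1,0,-0.035,0,0,0,0,1,0,-0.055,0,0,0,0,1,0,-0.075,0,0,0,0,1,0,-0.095,0,0,0,0,1,0,-0.115,0,0,0,0,1,0,-0.135,0,0,0,0,1,0,-0.155,0,0,0,0,1,0,-0.175,0,0,0,0,1,0,-0.19,0,0,0,0,1,0,-0.2,0,0,0,0,1,0,-0.208,0,0,0,0])

```text
time_s: 42.55
position: [0.5985, -0.1748, 0.0824]
tool_rot: [[-0.991, -0.134, 0.005], [-0.134, 0.991, -0.001], [-0.005, -0.002, -1.0]]
ft_force: [4.9, 2.8, 4.3]
grip_width: 0.0113
gripper_force: 43.1
```

>>> arm_command(commands=[1,0,-0.006,0,0,0,0,1,0,-0.01,0,0,0,0,1,0,-0.014,0,0,0,0,1,0,-0.018,0,0,0,0,1,0,-0.018,0,0,0,0,1,0,-0.018,0,0,0,0])

```text
time_s: 43.05
position: [0.5992, -0.1799, 0.0823]
tool_rot: [[-0.991, -0.135, 0.004], [-0.135, 0.991, 0.004], [-0.004, 0.004, -1.0]]
ft_force: [3.6, 19.5, 8.7]
grip_width: 0.0116
gripper_force: 43.7
```

Run:
```python
from h import *
print(w2h(env.observe()["position"])); plan()
```

```text
[   2.2 -221.2   82.3]
t 43.05 pos [ 0.5992 -0.1799  0.0823] w 0.0116 gf 43.7 F [ 3.6 19.5  8.7]
```

>>> arm_command(commands=[1,0,0.006,0,0,0,0,-0.2,0,0.006,0,0,0,0,-0.2,0,0.006,0,0,0,0,-0.2,0,0.006,0,0,0,0,-0.2,0,0.006,0,0,0,0,-0.2,0,0.006,-0.06,0,0,0,-0.2,0,0.006,-0.14,0,0,0,-0.2,0.05,0.006,-0.2,0,0,0,-0.2,0.12,0.006,-0.25,0,0,0,-0.2,0.2,0.006,-0.3,0,0,0,-0.2,0.25,0.006,-0.3,0,0,0,-0.2,0.25,0.006,-0.3,0,0,0])

```text
time_s: 44.05
position: [0.4701, -0.1975, 0.2325]
tool_rot: [[-0.991, -0.131, 0.001], [-0.131, 0.991, -0.002], [-0.001, -0.002, -1.0]]
ft_force: [0.6, -0.8, 0.6]
grip_width: 0.0516
gripper_force: 0.0
```

Run:
```python
from h import *
plan(); topcheck(.02)
d=optics.get_image("top"); hsv=cv2.cvtColor(d["image"],cv2.COLOR_RGB2HSV)
m=cv2.inRange(hsv,(2,150,120),(13,255,255)); n,l,s,c=cv2.connectedComponentsWithStats(m)
for i in range(1,n):
    if s[i,4]>15: print("orange",s[i].tolist(),w2h(top2w(d,*c[i],.097)))
w=wshot("w10"); hs=cv2.cvtColor(w["image"],cv2.COLOR_RGB2HSV); m=cv2.inRange(hs,(17,90,60),(29,255,255)); n,l,s,c=cv2.connectedComponentsWithStats(m)
for i in range(1,n):
    if s[i,4]>100: print("wrist",s[i].tolist(),w2h(wp2w(w,*c[i],.02)))
```

```text
t 44.05 pos [ 0.4701 -0.1975  0.2325] w 0.0516 gf 0.0 F [ 0.6 -0.8  0.6]
blob [238, 110, 46, 19, 595] world [0.832  0.0556 0.02  ] H [264.4 -18.9  20. ]
blob [299, 130, 28, 28, 483] world [ 0.7464 -0.1179  0.02  ] H [ 156.3 -179.4   20. ]
blob [288, 185, 18, 21, 291] world [ 0.5751 -0.0654  0.02  ] H [  -6.4 -104.4   20. ]
blob [223, 188, 17, 18, 265] world [0.5662 0.1407 0.02  ] H [ 12.3 101.   20. ]
orange [233, 130, 14, 13, 142] [185.2  54.8  97. ]
orange [153, 145, 19, 31, 197] [138.2 300.5  97. ]
orange [203, 159, 17, 16, 65] [100.4 151.6  97. ]
orange [111, 167, 11, 28, 189] [ 89.2 440.2  97. ]
orange [333, 179, 6, 14, 38] [   0.4 -218.3   97. ]
orange [134, 213, 17, 17, 72] [-43.  370.3  97. ]
orange [140, 218, 5, 6, 17] [-43.1 370.3  97. ]
orange [205, 230, 9, 11, 16] [-104.3  171.5   97. ]
orange [133, 240, 18, 18, 60] [-121.6  375.2   97. ]
orange [197, 240, 17, 8, 26] [-133.5  192.3   97. ]
wrist [505, 169, 7, 27, 138] [-110.4  165.7   20. ]
wrist [329, 238, 40, 38, 934] [-10.8 -97.6  20. ]
wrist [478, 261, 34, 38, 818] [ 71.1 207.6  20. ]
wrist [255, 289, 10, 21, 201] [  62.1 -221.3   20. ]
wrist [258, 317, 52, 18, 523] [ 113. -186.   20.]
wrist [356, 354, 46, 30, 596] [249.1   7.8  20. ]
```

```bash
python3 -c "
from rig import env
print(env.close_job())"
```

```text
the job is handed in; nothing more can be done
None
```

The job is handed in at about 44 s: all three brass spacers were loaded and dropped, the catch is shut again and the drawer is pulled fully open. In the last image check the brass lay in the drawer and none was left in the pocket, but the discs overlap, so I could not count all three there.

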